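# Hold a D-bore collar on the shaft flat of a clamped bearing cartridge

### The arm

A 7-joint arm with a two-finger parallel gripper is mounted at the origin on a cart in front of the work surface, level with it; the furniture and walls round the work are solid. World frame = base frame: x ahead of the robot, y to its left, z up, the work surface at z = 0. Lengths are in mm, angles in rad, forces in N, time in s.
With the tool pointing down it reaches from about 425 to 950 mm from the base axis. Payload 16.7 kg.
Tool frame: the origin (TCP) lies at the very end of the fingers, on their centre line; the grasp point (between the pads) lies 19 mm behind it; x points along the fingers, z is the direction in which the jaws open and shut, and the axes are right-handed (so a half turn about x gives the same grasp; the last joint's range is limited). The gripper opens to 94 mm and grips with 3 to 60 N. Pads are 16 mm wide; open, the fingers measure 119 mm over their backs; the gripper's body (75 mm by 177 mm) begins 78 mm behind the grasp point.
Start: joints at [-1.409, 0.426, 0.074, 1.606, -0.034, 1.111, -0.067], TCP at [206.432, 642.62, 205.467] pointing down, gripper open.
Joint ranges: [-2.85, 2.85], [-0.5, 2.14], [-1.23, 1.37], [0.21, 2.46], [-1.02, 4.16], [0.16, 2.05], [-2.73, 2.73]. Speed limits (rad/s): [1.89, 1.89, 2.39, 2.39, 3.01, 3.01, 3.01].

### API

Orientations are given as a unit quaternion [w, x, y, z].
In Python, from rig import telemetry, viewer, job_done, nets gives the robot as it stands.
- The arm moves only by the shell command python3 -m jog 'ROWS' [OPENING] [FORCE]. ROWS is JSON, a list of rows, each a list of 2 entries, a list of its own where there are three numbers: the shift along the tool's x, y, z in m, then the turn about the tool's x in degrees. In form: [[[tx, ty, tz], roll], ...]. A call has 1 to 10 rows; each row shifts and turns the pose as measured when the row begins, along the tool's axes as they then stand; what a row does not reach is not made up. A row lasts 1/8 s, in which the tool goes at most 62.5 mm and 10.7 degrees, less where a joint would pass 70% of its speed; a pose out of reach is approached as far as the arm can. A call with a gripper value outside its range is refused whole. OPENING is the opening, from 0 (shut) to 1 (fully open), set as the call begins (- or left out, the last holds). The fingers move at their own pace and stop on an object; FORCE is the grip in N (left out, the last holds). Time passes only in rows, so rows that do not move let the fingers close. It gives the time, the measured TCP pose, the force and the opening at its end, in the units of the state.
- telemetry.sense(): the state, without advancing time (a new reading comes with each control period).
- viewer.read_camera(name): name is "scene" or "top"; returns the picture (480x640x3 uint8, blue, green, red); there is no depth.
- viewer.camera_info(name): a dict with "mtx" (3x3 intrinsics, pixels), "R" (3x3) and "t" (3): a world point X has camera coordinates R X + t. Camera axes: x right, y down, z forward; pixel columns grow to the right and rows downward; lengths in mm; the calibration is good to about 2 mm. A picture is of the moment at which its call begins. camera_info takes no time and is no camera call.
- job_done(): hands the job in, once; it reports no verdict.
Trained networks look in the newest picture that a camera, given by its name, has taken for a name from the list of things; names that differ only in an ending like _2 or _b are one class to them, and where a whole thing is asked for, a point or a joint stands for the part that bears it (a point fixed in the world has none). Each returns a list of dicts, best first, with "confidence" (0 to 1); they miss things now and then, are a little off and sometimes report something else, mostly with a low value. They report only what shows in the picture. A call takes as long as a camera call.
- nets.look_for(camera, target): "centre" ([x, y, z] in mm, in the coordinates of the camera as it stood for that picture, good to about 4 mm: the middle of the surface that is visible of it).
- nets.place_of(camera, target): "centre" ([x, y, z] in mm, in the coordinates of the camera as it stood for that picture, good to about 4 mm: a listed point, or the origin of a listed thing).
The state is a dict: "time_s": time; "joints": joint angles; "dq": joint speeds; "joint_efforts": joint torques, N m; "tcp_pos": TCP position; "orientation": TCP orientation; "ft_force": force on the tool from outside, world axes, zero at the start; "ft_torque": the same for the moment, N m; "grip_width": opening from 0.0 (shut) to 1.0 (fully open).
Only numpy, scipy, OpenCV 4.12 (cv2) and the standard library are available. Lean on these libraries where they do the work, as an engineer would, in place of code of your own. Each camera call takes 0.05 s, during which the arm holds its last target.

### The job

Lock the bearing cartridge in its nest by swinging the toggle clamp's red handle down over centre, then close the fingers on the cartridge's D-cut shaft, feel for its flat and turn the shaft until the flat faces the brass-eyed key guide post. Then take the D-bore collar from the desk and slide it down over the shaft, its grub screw towards that post, until it sits on the bearing, and finish while still gripping it and pressing it down there, ready for the screw to be tightened. Leave the hex key, oil bottle and loupe where they are.

Things in the scene. Friction and masses are not known exactly. Their poses are not given: they have to be found in the camera images.
- nest: fixed assembly nest, aluminium plate 235 x 126 x 12 mm. Origin: plate underside on the upright axis of the steel locating ring (92 mm across, top 28 mm up). x runs along the plate away from the clamp (roughly away from the robot), y to the key post, z up. Plate spans x -175..60, y -50..76 mm. Toggle clamp: x -165..-26, y within 17 mm of 0, moving in the plane y = 0.
- key_post (a point): centre of the brass eye (18 mm across, bore along nest y) on the key guide post, at (0, 66, 77) mm in the nest frame; the post is at most 22 mm wide, its top 86 mm up. The shaft's flat and the collar's grub screw must both face it.
- handle_grip (a point): mid of the clamp handle's red grip, a bar 16 mm thick, ending 34 mm beyond. Open it stands nearly upright, leaning to the robot; locked it lies level, pointing to the robot. In the nest frame, y = 0, (x, z) mm runs from (-131, 139) by (-152, 140), (-169, 131), (-179, 118), (-183, 107) to (-188, 78) locked. Takes up to 10 N; the last 25 mm press the pad home, pass centre and end at a stop.
- clamp_handle (a joint): turn of the clamp handle on its arm, rad: 0 as it starts (open), about 2.22 locked over centre at its stop; past centre from 2.15 up.
- clamp_arm (a joint): turn of the clamp's arm, rad: 0 as it starts (raised 52 degrees), about 0.86 when locked, nearly level, with its pad on the flange.
- clamp_pad: black rubber pad, 13 mm across, on a sprung spindle at the end of the clamp's arm; locked, it presses on the cartridge's flange with about 20 N. Origin: middle of the pad's foot.
- cartridge: loose dark flanged bearing cartridge, 0.6 kg, in the nest's ring with 1 mm of play; unclamped, it turns and lifts with the shaft. Origin: centre of its underside, 14 mm above the nest's; z up along the shaft. Flange 80 mm across, top at 24 mm; boss 45 mm across; bearing face at 53 mm; the shaft ends at 103 mm, last 2 mm chamfered.
- shaft_mid (a point): point on the shaft axis, 32 mm above the bearing face, 18 mm below the shaft's end, fixed to the cartridge. Bright steel shaft 20 mm thick, one flat down all its length, 16.5 mm across it; turns with light friction (0.04 N m). Its turn is not reported: the flat starts facing within 70 degrees either side of the key post, to be felt with the fingers (opening about 16 mm, not 19 to 20) or seen.
- collar: loose dark steel collar, 40 mm outside, 18 mm high, 0.13 kg, lying flat on the desk, bore upright. Origin: centre of its underside, z along the bore. D-shaped bore: 21.4 mm round with a flat on the +y side 7.4 mm from the axis (play 0.7 to 0.9 mm each side on the shaft), so it slides down only where the flats match.
- grub_screw (a point): brass-ringed black grub screw hole in the collar's rim, on its +y side, 20 mm from the axis, 9 mm up, over the flat of the bore; gripping the collar along its x leaves it free.
- hex_key: black bent hex key, 74 mm long, on the desk: leave alone
- oil_bottle: small white oil bottle, 27 mm across, 66 mm tall: leave alone
- loupe: black loupe, 36 mm across, 26 mm tall: leave alone

How it is judged (in metres and radians):
On the way, in this order (a step that is already met when the one before it is completed fails the run):
1. the toggle clamp is locked over centre with its pad pressing on the cartridge (value of joint clamp_handle above 2.15 rad and value of joint clamp_arm above 0.8 rad and contact force between clamp_pad and cartridge above 8 N), for 0.2 s.
2. the fingers have closed on the shaft while the collar still lies on the desk (contact force between the fingers and cartridge above 5 N and distance between the grasp point and shaft_mid below 0.035 m and distance of collar from where it was at the start of the episode below 0.03 m), for 0.2 s.
At the end, for the whole second after the job is handed in: Clamp locked over centre, its pad pressing the cartridge with over 8 N; collar on the bearing face within 1.5 mm, centred and level, its grub screw facing the key post within about 10 degrees; the fingers still grip it (over 5 N) and press it on the bearing (over 2 N) (value of joint clamp_handle above 2.15 rad and contact force between clamp_pad and cartridge above 8 N and z of cartridge in the frame of nest below 0.0165 m and angle between each of cartridge, collar's own z axis and vertical below 0.06 rad and z of collar in the frame of cartridge between 0.05 and 0.0545 m and horizontal distance between collar and cartridge below 0.003 m and angle between the y axis of collar and the y axis of nest, either way round below 0.17 rad and y of grub_screw in the frame of nest above 0.012 m and contact force between the fingers and collar above 5 N and contact force between collar and cartridge above 2 N and linear speed of collar below 0.02 m/s); the arm keeps its last pose, push and grip.
It fails at once if the hex key, oil bottle or loupe is disturbed (moved more than 30 mm) (distance of any of hex_key, oil_bottle, loupe from where it was at the start of the episode above 0.03 m).
It also fails if it takes over 72 s, if anything falls off the work surface, if the arm or the gripper's body presses on something with over 40 N, if the wrist force passes 120 N, or if a joint passes its speed limit or range.

## Working session

There is one attempt and no reset: what is moved stays moved. The work goes in short steps, Python scripts to look and compute and a shell command to move; the robot and the scene stay as the last step left them, time stands still between calls to the robot, and variables do not carry over. Pictures are saved under pics/ and viewed, and the job is handed in when it is done.

```bash
ls -la; mkdir -p pics; python3 - <<'E'
from rig import telemetry, viewer, nets
import cv2, numpy as np
print(telemetry.sense())
for c in ("scene","top"):
    im=viewer.read_camera(c); cv2.imwrite(f"pics/{c}_0.png",im)
    i=viewer.camera_info(c); print(c,i)
E
```

```text
total 12
drwxr-xr-x  3 agent agent 4096 Dec  6 14:33 .
drwxr-xr-x 23 root  root  4096 Dec  6 14:33 ..
drwxr-xr-x  2 agent agent 4096 Dec  6 14:33 pics
{'time_s': 0.0, 'joints': array([-1.40952016,  0.42667894,  0.07384718,  1.60659095, -0.03409759,
        1.11082478, -0.06707522]), 'dq': array([ 7.23317099e-04, -6.24632319e-04,  3.56519751e-04, -3.14633289e-04,
        4.55281901e-04, -7.28169641e-04, -6.69799054e-05]), 'joint_efforts': array([-2.04691778e-04, -9.35823083e+01,  3.66677016e+00, -4.54213858e+01,
       -4.88717202e-02,  1.98779820e-02,  7.48385401e-05]), 'tcp_pos': array([206.30747971, 642.24054942, 204.81799748]), 'orientation': array([ 0.57102203, -0.41687683,  0.57169362,  0.41630993]), 'ft_force': array([0.62690556, 0.28430107, 0.35970314]), 'ft_torque': array([0.02197989, 0.00661309, 0.01016838]), 'grip_width': 0.9969973320645019}
scene {'mtx': array([[604.26431024,   0.        , 329.55181624],
       [  0.        , 604.26431024, 235.1498921 ],
       [  0.        ,   0.        ,   1.        ]]), 'R': array([[ 0.72872101, -0.68479114,  0.00517432],
       [-0.33301094, -0.36095592, -0.87109961],
       [ 0.598389  ,  0.63306549, -0.49107911]]), 't': array([-486.34927572,  238.5608995 ,  959.91125849])}
top {'mtx': array([[564.79011515,   0.        , 327.49352199],
       [  0.        , 564.79011515, 244.27172872],
       [  0.        ,   0.        ,   1.        ]]), 'R': array([[-0.02082449, -0.99972458,  0.01082165],
       [-0.98738594,  0.0188658 , -0.15720394],
       [ 0.15695649, -0.01395884, -0.98750687]]), 't': array([ -81.38195071,  574.40448187, 1057.82825923])}
```

View pics/scene_0.png

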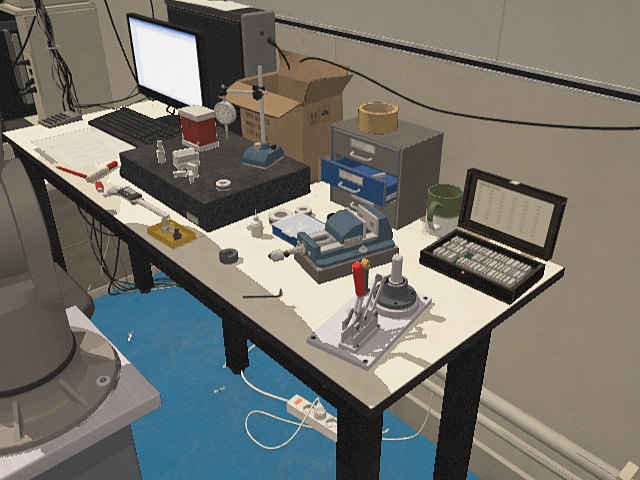

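View pics/top_0.png

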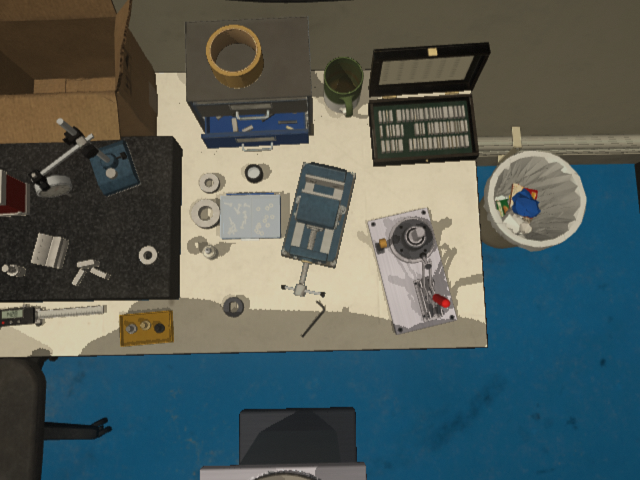

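```bash
cat > h.py <<'E'
import numpy as np, cv2
from rig import telemetry, viewer, nets
from scipy.spatial.transform import Rotation as Rn
def cam(c):
    i=viewer.camera_info(c); return np.array(i['mtx']),np.array(i['R']),np.array(i['t'])
def toworld(c,p):
    K,R,t=cam(c); return R.T@(np.array(p)-t)
def proj(c,X):
    K,R,t=cam(c); q=K@(R@np.array(X,float)+t); return q[:2]/q[2]
def plane(c,uv,z):
    K,R,t=cam(c); d=R.T@np.linalg.inv(K)@np.array([uv[0],uv[1],1.]); o=-R.T@t
    return o+d*(z-o[2])/d[2]
def tri(uva,uvb,a='scene',b='top'):
    P=[]
    for c in (a,b):
        K,R,t=cam(c); P.append(K@np.c_[R,t])
    X=cv2.triangulatePoints(P[0],P[1],np.array(uva,float).reshape(2,1),np.array(uvb,float).reshape(2,1))
    return (X[:3]/X[3]).ravel()
def st():
    s=telemetry.sense(); w,x,y,z=s['orientation']; return s,np.array(s['tcp_pos']),Rn.from_quat([x,y,z,w]).as_matrix()
E
python3 - <<'E'
from h import *
s,p,R=st(); print(p,R.round(3))
for c in ("scene","top"):
    for n in ["nest","key_post","handle_grip","cartridge","shaft_mid","collar","grub_screw","hex_key","oil_bottle","loupe","clamp_pad"]:
        for d in nets.place_of(c,n)[:2]:
            X=toworld(c,d['centre']); print(c,n,round(d['confidence'],2),X.round(1),proj(c,X).round(0))
E
```

```text
[206.33441987 642.27644446 204.83690723] [[-0.    -0.952  0.306]
 [-0.001  0.306  0.952]
 [-1.    -0.    -0.001]]
scene nest 0.78 [ 584.8 -266.6    2.7] [394. 308.]
scene nest 0.41 [ 583.1 -264.3   18.9] [393. 301.]
scene key_post 0.55 [ 570.6 -199.9   77. ] [365. 264.]
scene handle_grip 0.56 [ 455.5 -292.5  140.8] [358. 278.]
scene cartridge 0.69 [ 584.6 -262.    18.7] [393. 300.]
scene cartridge 0.58 [428.1 -57.4   1.5] [260. 294.]
scene shaft_mid 0.74 [ 582.4 -262.3   97.8] [395. 265.]
scene collar 0.52 [456.8  92.2  -4.8] [228. 262.]
scene grub_screw 0.58 [456.7 112.7   6.9] [222. 254.]
scene grub_screw 0.19 [455.7  91.1  -2.4] [228. 261.]
scene hex_key 0.67 [430.5 -55.4   1.4] [261. 293.]
scene hex_key 0.17 [724.7  49.3  -1.7] [333. 227.]
scene oil_bottle 0.7 [570.2 139.4   0.9] [257. 234.]
scene oil_bottle 0.65 [ 569.2 -199.4   76.9] [364. 264.]
scene loupe 0.45 [ 583.2 -265.7   -3.3] [393. 311.]
scene loupe 0.39 [ 7.291e+02  5.000e+01 -1.000e-01] [334. 226.]
scene clamp_pad 0.46 [ 546.3 -270.4   89.4] [384. 278.]
top nest 0.75 [ 581.9 -264.1    4.2] [411. 241.]
top key_post 0.94 [ 569.4 -197.6   75. ] [383. 243.]
top key_post 0.4 [570.4 141.6   2.6] [211. 251.]
top handle_grip 0.79 [ 453.1 -293.2  136.4] [443. 301.]
top cartridge 0.59 [ 581.8 -264.6   15.7] [413. 241.]
top shaft_mid 0.8 [ 582.6 -264.9   99.8] [420. 233.]
top shaft_mid 0.69 [5.685e+02 1.415e+02 1.000e-01] [212. 252.]
top collar 0.51 [455.7  94.4  -1. ] [235. 308.]
top grub_screw 0.67 [459.2 116.2  10.5] [223. 306.]
top grub_screw 0.21 [456.7  97.6  -1.5] [233. 307.]
top hex_key 0.39 [428.9 -52.8   5. ] [309. 319.]
top oil_bottle 0.7 [569. 141.  -1.] [212. 252.]
top loupe 0.74 [ 7.302e+02  5.510e+01 -6.000e-01] [254. 174.]
top clamp_pad 0.54 [ 541.6 -272.2   86.9] [424. 255.]
top clamp_pad 0.28 [ 585.1 -261.5   17. ] [411. 239.]
```

```bash
python3 - <<'E'
from h import *
a=viewer.read_camera("top"); b=viewer.read_camera("scene")
cv2.imwrite("pics/top_nest.png",cv2.resize(a[195:345,355:505],None,fx=4,fy=4,interpolation=cv2.INTER_CUBIC))
cv2.imwrite("pics/scene_nest.png",cv2.resize(b[245:375,300:440],None,fx=4.4,fy=4.4,interpolation=cv2.INTER_CUBIC))
cv2.imwrite("pics/collar.png",np.hstack([cv2.resize(a[285:330,210:260],(500,450),interpolation=cv2.INTER_CUBIC),cv2.resize(b[235:280,205:235+20],(200,450),interpolation=cv2.INTER_CUBIC)]))
E
```

```text
(no output)
```

View pics/top_nest.png

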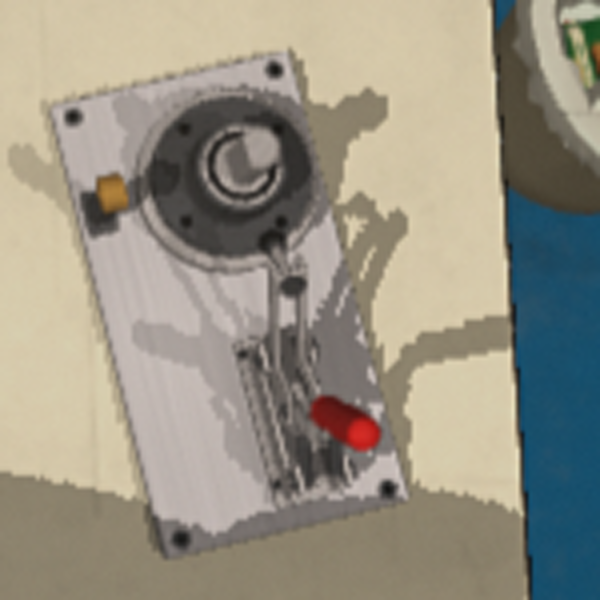

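View pics/scene_nest.png

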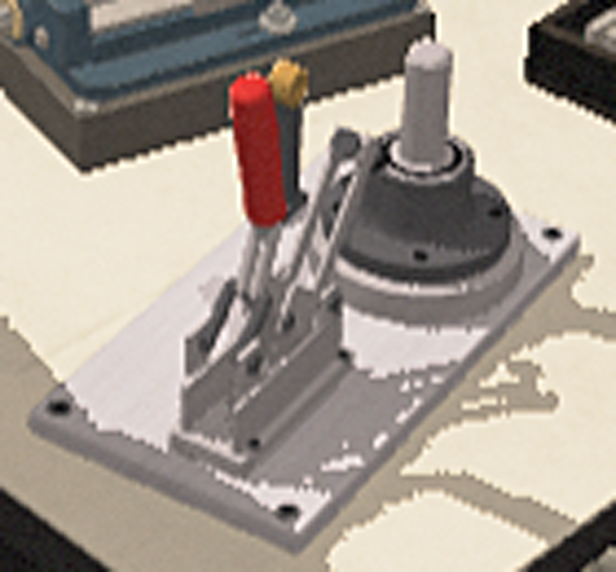

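View pics/collar.png

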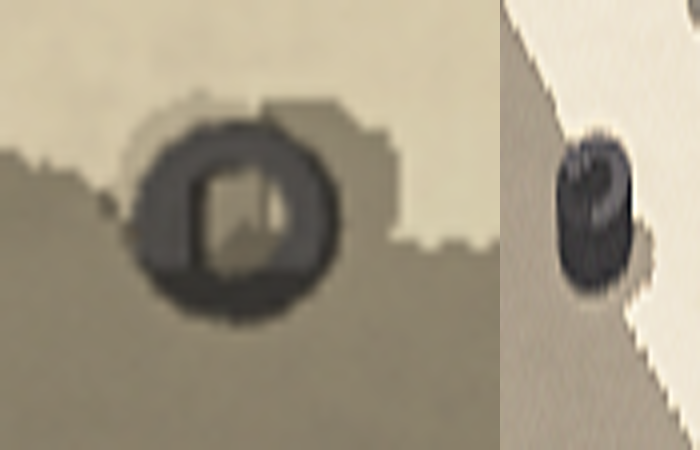

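```bash
python3 - <<'E'
from h import *
from scipy.optimize import least_squares
T=lambda u,v:(355+u/4,195+v/4); S=lambda u,v:(300+u/4.4,245+v/4.4)
obs=[("top",T(52,104),(60,76,12)),("top",T(290,50),(60,-50,12)),("top",T(408,494),(-175,-50,12)),
("top",T(165,553),(-175,76,12)),("top",T(112,192),(0,66,77)),
("scene",S(30,410),(-175,76,12)),("scene",S(297,535),(-175,-50,12)),("scene",S(580,236),(60,-50,12)),("scene",S(291,80),(0,66,77)),
("scene",S(430,45),(0,0,117)),("top",T(263,148),(0,0,117))]
def W(p,n):
    c,s=np.cos(p[2]),np.sin(p[2]); return [p[0]+c*n[0]-s*n[1],p[1]+s*n[0]+c*n[1],p[3]+n[2]]
f=lambda p:np.concatenate([proj(c,W(p,n))-np.array(uv) for c,uv,n in obs])
r=least_squares(f,[582,-264,.2,0],x_scale=[10,10,.1,10]); print(r.x, np.degrees(r.x[2])); print(r.fun.reshape(-1,2).round(1))
K,R,t=cam('top');print('cams',(-R.T@t).round(), (-cam('scene')[1].T@cam('scene')[2]).round())
s,p,Rm=st(); X=np.array([p[0],p[1],0]); print([proj(c,p) for c in('top','scene')])
# collar
print(plane('top',(233.8,307),18),plane('top',(233.8,307),9))
E
```

```text
[ 5.84148672e+02 -2.63824059e+02  2.10569443e-01 -1.41560184e+00] 12.064740403870935
[[ 0.1 -1.1]
 [ 0.4 -1.4]
 [ 1.3  0.5]
 [ 0.5  0.5]
 [ 0.6 -1. ]
 [-1.5 -0.1]
 [-0.3 -0.2]
 [-0.1 -0.7]
 [-1.5  1. ]
 [-1.1  1.4]
 [-0.1 -1.6]]
cams [ 399.  -77. 1136.] [-141. -855.  682.]
[array([-139.25348557,  469.57298742]), array([ -7.46909621, 130.27934323])]
[455.7751115   93.53335418  18.        ] [456.22876969  94.90988119   9.        ]
```

```bash
cat >> h.py <<'E'
N0=np.array([583.5,-264.0,0.0]); YAW=np.radians(12.06)
def n2w(n):
    c,s=np.cos(YAW),np.sin(YAW); return N0+np.array([c*n[0]-s*n[1],s*n[0]+c*n[1],n[2]])
def w2n(w):
    d=np.array(w)-N0; c,s=np.cos(YAW),np.sin(YAW); return np.array([c*d[0]+s*d[1],-s*d[0]+c*d[1],d[2]])
def rep(targets=(),zyaw=None):
    """targets: world TCP targets"""
    s,p,R=st(); zy=np.degrees(np.arctan2(R[1,2],R[0,2]))
    print('t',round(s['time_s'],2),'tcp',p.round(1),'nest',w2n(p).round(1),'zyaw',zy.round(1),'relnest',((zy-12.06)%360).round(1),'F',s['ft_force'].round(1),'M',s['ft_torque'].round(2),'w',round(s['grip_width']*94,2),'q',s['joints'].round(2))
    q=p
    for T in targets:
        d=R.T@(np.array(T)-q); print('  tool delta mm',d.round(1)); q=np.array(T)
    if zyaw is not None: print('  roll',(-(zyaw-zy)+180)%360-180)
E
python3 - <<'E'
from h import *
print(proj('scene',(300,450,0)),proj('scene',(300,450,100)),proj('top',(300,450,0)))
rep([(206,642,300),(400,250,300),(455,0,300),n2w((-131,0,250))],-77.94)
E
```

```text
[ 85.23015237 225.06435711] [ 76.73286859 186.42798505] [ 51.17057123 391.64848465]
t 1.3 tcp [206.4 642.6 205.5] nest [-179.3  965.4  205.5] zyaw 72.2 relnest 60.1 F [-1.1 -0.4  0.5] M [-0.02  0.02  0.02] w 93.9 q [-1.41  0.43  0.07  1.61 -0.03  1.11 -0.07]
  tool delta mm [-94.5   0.2  -0.7]
  tool delta mm [   0.  -304.6 -313.9]
  tool delta mm [   0.  -128.8 -221.2]
  tool delta mm [  50.   -89.5 -277.3]
  roll 150.12511555808135
```

```bash
python3 -m jog '[[[-0.05,0,0],0],[[-0.05,0,0],0],[[0,-0.04,-0.042],0],[[0,-0.04,-0.042],0],[[0,-0.04,-0.042],0],[[0,-0.04,-0.042],0],[[0,-0.04,-0.042],0],[[0,-0.04,-0.042],0],[[0,-0.04,-0.042],0]]' 1; python3 -c "
from h import *
rep([(400,250,300),(455,0,300),n2w((-131,0,250))],-77.94)"
```

```text
time_s: 2.42
tcp_pos: [386.3, 269.5, 308.5]
orientation: [0.571, -0.418, 0.569, 0.419]
ft_force: [0.4, 0.8, 0.2]
grip_width: 1.001
t 2.42 tcp [386.3 269.5 308.5] nest [-81.4 562.9 308.5] zyaw 72.5 relnest 60.5 F [0.4 0.8 0.2] M [-0.01 -0.04  0.  ] w 94.08 q [-1.05 -0.01  0.3   1.92  0.    1.23  0.52]
  tool delta mm [  8.4 -19.  -14.5]
  tool delta mm [  -0.5 -127.5 -222. ]
  tool delta mm [  49.4  -87.8 -277.9]
  roll 150.47292058543087
```

```bash
python3 -m jog '[[[0,-0.029,-0.047],0],[[0,-0.029,-0.047],0],[[0,-0.029,-0.047],0],[[0,-0.029,-0.047],0],[[0,-0.029,-0.047],0],[[0.01,-0.017,-0.055],0],[[0.01,-0.017,-0.055],0],[[0.01,-0.017,-0.055],0],[[0.01,-0.017,-0.055],0],[[0.01,-0.017,-0.055],0]]' ; python3 -c "
from h import *
rep([n2w((-131,0,250))],-77.94)"
```

```text
time_s: 3.68
tcp_pos: [454.8, -304.3, 258.2]
orientation: [0.575, -0.419, 0.564, 0.419]
ft_force: [0.9, 2.0, 0.8]
grip_width: 1.005
t 3.67 tcp [ 454.8 -304.3  258.2] nest [-134.2  -12.5  258.2] zyaw 72.7 relnest 60.6 F [0.9 2.  0.8] M [ 0.07 -0.04  0.02] w 94.45 q [-0.35  0.24  0.99  1.87 -0.24  1.14  2.  ]
  tool delta mm [ 8.3  3.4 12.4]
  roll 150.60639936283837
```

```bash
python3 -m jog '[[[0.001,0,0.012],10],[[0,0,0],10],[[0,0,0],10],[[0,0,0],10],[[0,0,0],10],[[0,0,0],10],[[0,0,0],10],[[0,0,0],10],[[0,0,0],10],[[0,0,0],10]]' ;python3 -m jog '[[[0,0,0],10],[[0,0,0],10],[[0,0,0],10],[[0,0,0],10],[[0,0,0],9]]' ; python3 -c "
from h import *
rep([n2w((-131,0,220)),n2w((-131,0,122))],-77.94)
print(nets.place_of('top','handle_grip')[:1])
a=viewer.read_camera('top'); b=viewer.read_camera('scene')
cv2.imwrite('pics/a1.png',np.hstack([cv2.resize(a[180:360,340:520],(540,540)),cv2.resize(b[180:380,290:400],(297,540))])[:, :800])
"
```

```text
time_s: 4.92
tcp_pos: [454.7, -300.7, 257.0]
orientation: [0.685, 0.191, 0.678, -0.185]
ft_force: [0.4, -0.2, -0.3]
grip_width: 0.998
time_s: 5.55
tcp_pos: [455.1, -300.2, 257.1]
orientation: [0.538, 0.466, 0.534, -0.457]
ft_force: [-0.7, 0.3, -0.7]
grip_width: 1.002
t 5.55 tcp [ 455.1 -300.2  257.1] nest [-133.1   -8.6  257.1] zyaw -81.5 relnest 266.4 F [-0.7  0.3 -0.7] M [-0.06  0.18 -0.04] w 94.18 q [-0.55  0.43  1.36  1.89 -0.47  1.2  -0.45]
  tool delta mm [37.2  1.1 -8.6]
  tool delta mm [98.  -1.3  0.4]
  roll -3.558556983929236
[{'centre': [202.3, 99.8, 996.6], 'confidence': 0.68}]
```

View pics/a1.png

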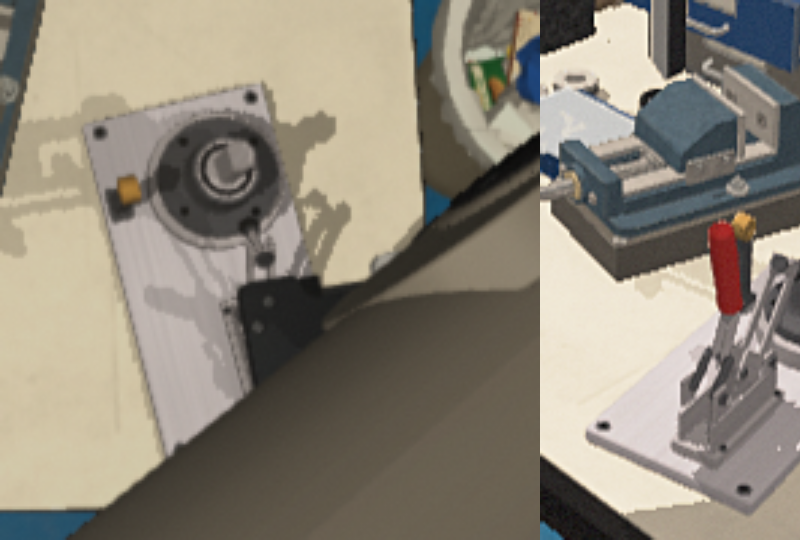

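```bash
python3 -m jog '[[[0.018,0.001,-0.005],-3.5],[[0.018,0,-0.004],0]]' ; python3 -c "
from h import *
rep([n2w((-131,0,220)),n2w((-131,0,122))],-77.94)
print(st()[0]['joints'])"
```

```text
time_s: 5.95
tcp_pos: [455.5, -291.3, 221.0]
orientation: [0.556, 0.445, 0.551, -0.436]
ft_force: [1.3, -0.1, -0.8]
grip_width: 0.999
t 5.95 tcp [ 455.5 -291.3  221. ] nest [-130.8    0.   221. ] zyaw -77.0 relnest 271.0 F [ 1.3 -0.1 -0.8] M [-0.07  0.14 -0.03] w 93.89 q [-0.53  0.44  1.3   1.94 -0.49  1.12 -0.38]
  tool delta mm [ 1.  -0.2  0. ]
  tool delta mm [98.  -1.5  0.2]
  roll 0.952229024946007
[-0.53161556  0.44077439  1.30139771  1.94123972 -0.49010936  1.11889137
 -0.37511492]
```

```bash
python3 -m jog '[[[0.033,0,0],0],[[0.033,0,0],0],[[0.031,0,0],0]]' ; python3 -m jog '[[[0,0,0],0],[[0,0,0],0],[[0,0,0],0],[[0,0,0],0],[[0,0,0],0],[[0,0,0],0],[[0,0,0],0],[[0,0,0],0]]' 0 20 ; python3 -c "
from h import *
rep([n2w((-131,0,220)),n2w((-131,0,122))],-77.94)
b=viewer.read_camera('scene')
cv2.imwrite('pics/a2.png',cv2.resize(b[150:380,270:440],(510,690))[:600])
"
```

```text
time_s: 6.32
tcp_pos: [457.4, -290.1, 120.6]
orientation: [0.558, 0.444, 0.551, -0.434]
ft_force: [0.2, -0.0, 0.8]
grip_width: 1.002
time_s: 7.32
tcp_pos: [457.6, -290.5, 122.1]
orientation: [0.558, 0.443, 0.551, -0.433]
ft_force: [-0.2, 0.6, -0.4]
grip_width: 0.185
t 7.33 tcp [ 457.6 -290.5  122.1] nest [-128.7    0.4  122.1] zyaw -76.6 relnest 271.3 F [-0.2  0.6 -0.4] M [-0.02  0.13  0.01] w 17.42 q [-0.39  0.54  1.12  2.04 -0.63  0.94 -0.27]
  tool delta mm [-97.9  -0.7   0.2]
  tool delta mm [98.  -1.7  0.1]
  roll 1.324443090646838
```

View pics/a2.png

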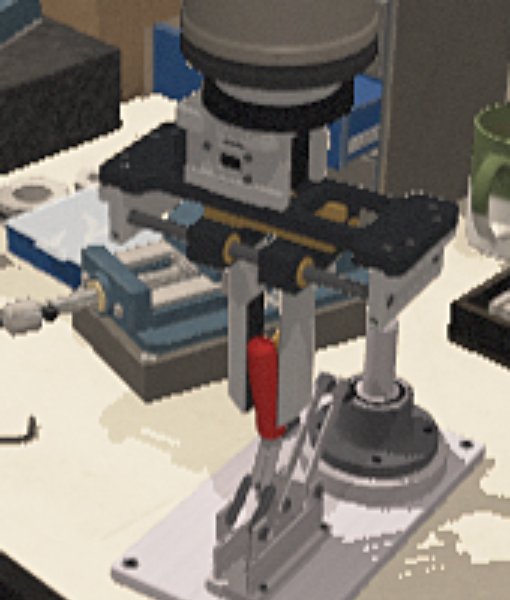

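```bash
python3 -m jog '[[[0,0,0],0],[[0,-0.007,0],0],[[0,-0.007,0],0],[[0,-0.007,0],0],[[0.002,-0.007,0],0],[[0.004,-0.006,0],0]]' 0 25 ; python3 -c "
from h import *
rep([])
b=viewer.read_camera('scene')
cv2.imwrite('pics/a3.png',cv2.resize(b[150:380,270:440],(510,690))[90:])
"
```

```text
time_s: 8.12
tcp_pos: [430.9, -296.6, 118.2]
orientation: [0.562, 0.445, 0.55, -0.429]
ft_force: [-2.7, 10.1, 27.9]
grip_width: 0.159
t 8.12 tcp [ 430.9 -296.6  118.2] nest [-156.    -0.   118.2] zyaw -76.4 relnest 271.6 F [-2.7 10.1 27.9] M [ 2.15  0.5  -0.02] w 14.99 q [-0.37  0.51  1.13  2.08 -0.62  0.91 -0.22]
```

View pics/a3.png

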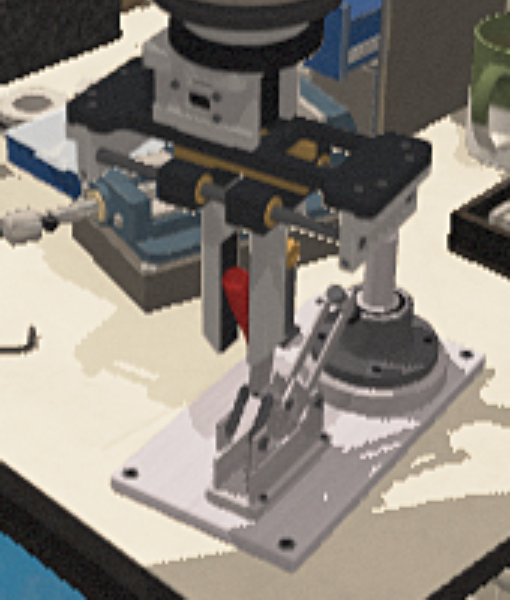

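```bash
python3 -m jog '[[[-0.006,-0.002,0],0],[[0,0,0],0]]'; python3 -c "
from h import *
rep([])"
```

```text
time_s: 8.43
tcp_pos: [427.1, -296.9, 122.8]
orientation: [0.561, 0.445, 0.55, -0.43]
ft_force: [-4.3, -0.5, 14.1]
grip_width: 0.166
t 8.43 tcp [ 427.1 -296.9  122.8] nest [-159.8    0.5  122.8] zyaw -76.4 relnest 271.5 F [-4.3 -0.5 14.1] M [-0.26  1.08 -0.11] w 15.59 q [-0.38  0.5   1.15  2.09 -0.61  0.92 -0.23]
```

```bash
python3 -m jog '[[[0.003,-0.006,0],0],[[0.005,-0.006,0],0],[[0.006,-0.005,0],0]]'; python3 -c "
from h import *
rep([])"
```

```text
time_s: 8.8
tcp_pos: [411.2, -300.7, 109.9]
orientation: [0.561, 0.446, 0.55, -0.428]
ft_force: [-8.9, 6.9, 17.2]
grip_width: 0.166
t 8.8 tcp [ 411.2 -300.7  109.9] nest [-1.761e+02  1.000e-01  1.099e+02] zyaw -76.4 relnest 271.5 F [-8.9  6.9 17.2] M [ 1.29  1.49 -0.02] w 15.6 q [-0.35  0.5   1.13  2.12 -0.63  0.88 -0.19]
```

```bash
python3 -m jog '[[[0.008,-0.004,0],0],[[0.009,-0.003,0],0],[[0.01,-0.002,0],0]]'; python3 -c "
from h import *
rep([])
b=viewer.read_camera('scene')
cv2.imwrite('pics/a4.png',cv2.resize(b[150:380,250:420],(510,690))[90:])
"
```

```text
time_s: 9.18
tcp_pos: [399.4, -302.6, 82.4]
orientation: [0.559, 0.447, 0.551, -0.429]
ft_force: [-7.9, 0.2, 6.4]
grip_width: 0.161
t 9.18 tcp [ 399.4 -302.6   82.4] nest [-188.1    0.7   82.4] zyaw -76.6 relnest 271.4 F [-7.9  0.2  6.4] M [ 0.09  1.67 -0.03] w 15.09 q [-0.29  0.52  1.07  2.15 -0.67  0.83 -0.13]
```

View pics/a4.png

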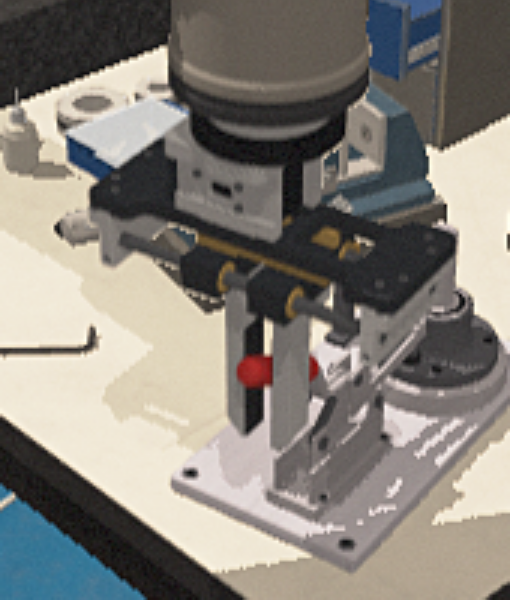

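```bash
python3 -m jog '[[[0.009,0,0],0],[[0.009,0,0],0],[[0.007,-0.001,0],0]]' 0 40; python3 -c "
from h import *
rep([])
"
```

```text
time_s: 9.6
tcp_pos: [395.0, -303.5, 55.8]
orientation: [0.557, 0.448, 0.551, -0.431]
ft_force: [-2.6, 2.0, 5.3]
grip_width: 0.163
t 9.6 tcp [ 395.  -303.5   55.8] nest [-192.6    0.7   55.8] zyaw -76.8 relnest 271.1 F [-2.6  2.   5.3] M [ 0.41  0.34 -0.08] w 15.31 q [-0.24  0.55  1.01  2.17 -0.72  0.79 -0.09]
```

```bash
python3 -m jog '[[[0.005,0,0],0],[[0.004,0,0],0],[[0,0,0],0]]' 0 40; python3 -c "
from h import *
rep([])
b=viewer.read_camera('scene')
cv2.imwrite('pics/a5.png',cv2.resize(b[150:380,250:440],(570,690))[90:])
"
```

```text
time_s: 9.98
tcp_pos: [393.4, -303.8, 46.0]
orientation: [0.556, 0.448, 0.552, -0.431]
ft_force: [0.8, 1.3, -1.5]
grip_width: 0.161
t 9.97 tcp [ 393.4 -303.8   46. ] nest [-194.2    0.8   46. ] zyaw -76.9 relnest 271.0 F [ 0.8  1.3 -1.5] M [ 0.2  -0.12 -0.08] w 15.15 q [-0.22  0.57  0.99  2.18 -0.74  0.77 -0.08]
```

View pics/a5.png

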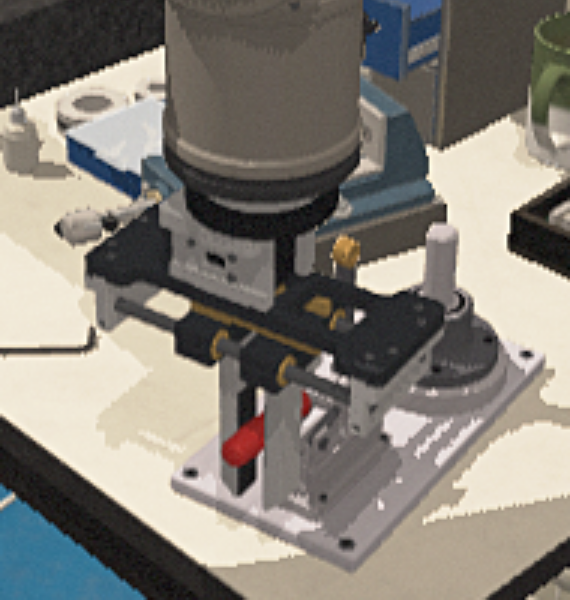

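```bash
python3 -m jog '[[[0.003,0,0],0],[[0.003,0,0],0]]' 0 40; python3 -c "
from h import *
rep([])
for c in ('scene','top'):
  for n in ('handle_grip','clamp_pad'):
    for d in nets.place_of(c,n)[:1]: print(c,n,d['confidence'],w2n(toworld(c,d['centre'])).round(1))
b=viewer.read_camera('scene')
cv2.imwrite('pics/a6.png',cv2.resize(b[240:350,310:420],(600,600)))
"
```

```text
time_s: 10.28
tcp_pos: [392.9, -303.9, 40.1]
orientation: [0.556, 0.448, 0.552, -0.432]
ft_force: [-4.2, -1.5, -1.3]
grip_width: 0.158
t 10.28 tcp [ 392.9 -303.9   40.1] nest [-194.8    0.8   40.1] zyaw -76.9 relnest 271.0 F [-4.2 -1.5 -1.3] M [-0.32  0.92 -0.03] w 14.82 q [-0.21  0.58  0.98  2.18 -0.75  0.76 -0.07]
scene handle_grip 0.56 [-186.8   -0.8   87.8]
top clamp_pad 0.45 [-38.9   1.   85.3]
```

View pics/a6.png

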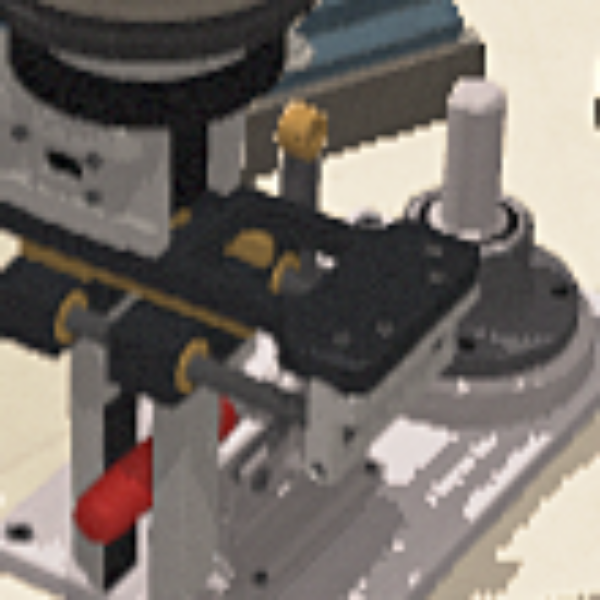

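```bash
python3 - <<'E'
from h import *
# intersect ray with nest plane y=0
def ray0(c,uv,yn=0.):
    K,R,t=cam(c); d=R.T@np.linalg.inv(K)@np.array([uv[0],uv[1],1.]); o=-R.T@t
    a=w2n(o); b=w2n(o+d); k=(yn-a[1])/(b[1]-a[1]); return a+(b-a)*k
f=110/600
for u,v in [(88,520),(120,520),(225,415)]: print(ray0('scene',(310+u*f,240+v*f)))
for c in ('scene','top'):
  a=viewer.read_camera(c)
  for n in ('handle_grip','clamp_pad','shaft_mid'):
    for d in nets.place_of(c,n)[:1]: print(c,n,d['confidence'],w2n(toworld(c,d['centre'])).round(1))
cv2.imwrite('pics/a7.png',cv2.resize(a[180:360,340:520],(600,600)))
E
```

```text
[-220.18260567    0.           81.95088418]
[-203.87747868    0.           71.21350774]
[-147.73786537    0.           74.55858548]
scene handle_grip 0.51 [-187.4   -1.9   84.8]
scene shaft_mid 0.87 [-0.5  0.6 99.9]
top shaft_mid 0.56 [ -2.3   2.6 100.7]
```

View pics/a7.png

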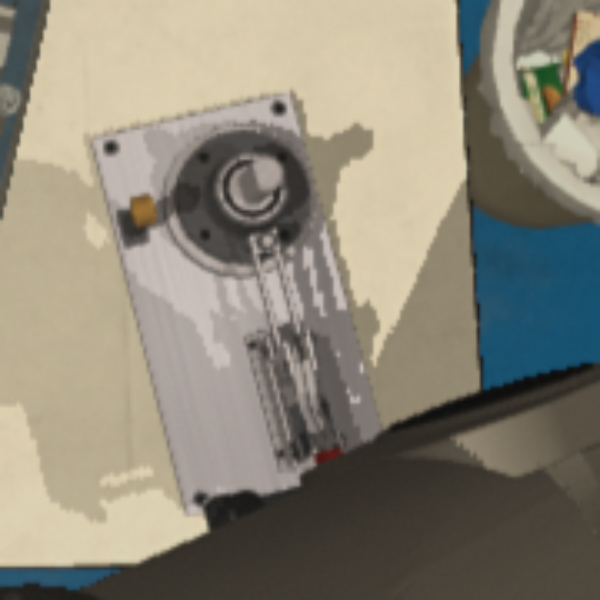

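```bash
python3 -m jog '[[[0,0,0],0],[[0,0,0],0],[[0,0,0],0],[[-0.025,0,0],0],[[-0.035,0,0],0]]' 0.5 40; python3 -m jog '[[[0,-0.006,0],0],[[0,0,0],0],[[0,0,0],0],[[0,0,0],0],[[0,0,0],0],[[0,0,0],0]]' 0 40; python3 -c "
from h import *
rep([n2w((-200,0,88))])
for c in ('scene','top'):
  a=viewer.read_camera(c)
  for n in ('handle_grip','clamp_pad'):
    for d in nets.place_of(c,n)[:1]: print(c,n,d['confidence'],w2n(toworld(c,d['centre'])).round(1))
  if c=='scene': cv2.imwrite('pics/a8.png',cv2.resize(a[240:350,310:420],(600,600)))
"
```

```text
time_s: 11.55
tcp_pos: [392.3, -304.2, 100.7]
orientation: [0.556, 0.447, 0.552, -0.431]
ft_force: [0.0, 0.4, 1.2]
grip_width: 0.5
time_s: 12.3
tcp_pos: [387.2, -305.4, 100.6]
orientation: [0.556, 0.447, 0.552, -0.431]
ft_force: [-0.0, 0.4, 0.4]
grip_width: 0.004
t 12.3 tcp [ 387.2 -305.4  100.6] nest [-200.7    0.6  100.6] zyaw -76.8 relnest 271.1 F [-0.   0.4  0.4] M [-0.07  0.16  0.04] w 0.38 q [-0.32  0.49  1.12  2.15 -0.62  0.86 -0.15]
  tool delta mm [12.6  0.4  0.7]
scene handle_grip 0.87 [-188.8   -3.    83.3]
scene clamp_pad 0.48 [-27.2   2.2  38.7]
top handle_grip 0.55 [-189.9   -1.9   82.2]
```

View pics/a8.png

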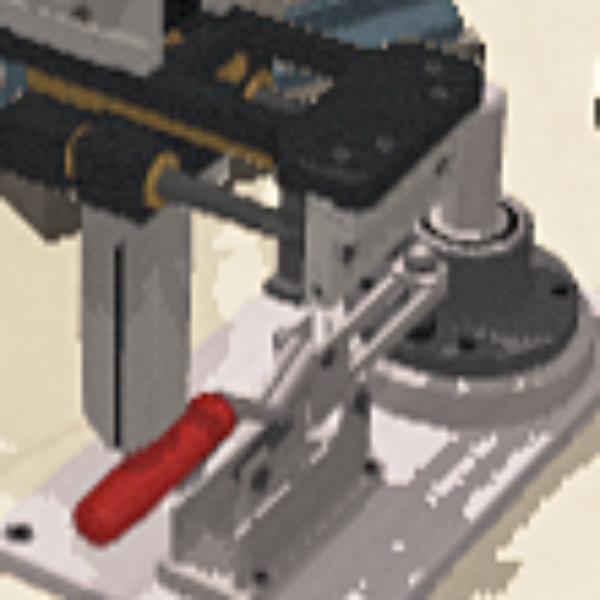

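```bash
python3 -m jog '[[[0.008,0,0],0],[[0.004,0,0],0],[[0.003,0,0],0]]' 0 40; python3 -c "
from h import *
rep([])"
```

```text
time_s: 12.98
tcp_pos: [387.2, -305.5, 85.7]
orientation: [0.556, 0.448, 0.552, -0.431]
ft_force: [-14.1, 10.2, 57.6]
grip_width: 0.005
t 12.97 tcp [ 387.2 -305.5   85.7] nest [-200.7    0.4   85.7] zyaw -76.8 relnest 271.1 F [-14.1  10.2  57.6] M [2.59 3.27 0.09] w 0.5 q [-0.29  0.51  1.09  2.16 -0.66  0.84 -0.13]
```

```bash
python3 -m jog '[[[-0.04,0,0],0],[[-0.045,0,0],0]]' 0.45 20; python3 -c "
from h import *
rep([n2w((0,0,170)),n2w((0,0,86))])
a=cv2.imread('pics/top_0.png')[215:255,395:440]; cv2.imwrite('pics/sh.png',cv2.resize(a,None,fx=12,fy=12,interpolation=cv2.INTER_CUBIC))
for n in [(0,0,67),(0,0,117)]: print((proj('top',n2w(n))-np.array([395,215]))*12)
for ang in range(20,181,20):
  q=n2w((0,0,67)); print(ang,[((proj('top',q+np.array([10*np.cos(np.radians(ang)),10*np.sin(np.radians(ang)),h]))-np.array([395,215]))*12).round() for h in (0,48)])
"
```

```text
time_s: 13.22
tcp_pos: [384.0, -306.7, 170.4]
orientation: [0.554, 0.448, 0.553, -0.432]
ft_force: [-0.4, -0.0, 1.0]
grip_width: 0.182
t 13.22 tcp [ 384.  -306.7  170.4] nest [-2.041e+02 -1.000e-01  1.704e+02] zyaw -76.9 relnest 271.0 F [-0.4 -0.   1. ] M [-0.06  0.11 -0.03] w 17.08 q [-0.46  0.4   1.29  2.09 -0.49  0.99 -0.26]
  tool delta mm [  4.  204.    3.6]
  tool delta mm [84.  -1.5  1.1]
[256.92107197 243.70959729]
[311.23181459 187.24755209]
20 [array([233., 186.]), array([284., 130.])]
40 [array([215., 197.]), array([265., 141.])]
60 [array([202., 214.]), array([251., 159.])]
80 [array([195., 234.]), array([244., 180.])]
100 [array([196., 256.]), array([245., 202.])]
120 [array([204., 275.]), array([254., 223.])]
140 [array([219., 292.]), array([269., 240.])]
160 [array([238., 302.]), array([290., 250.])]
180 [array([260., 305.]), array([312., 254.])]
```

View pics/sh.png

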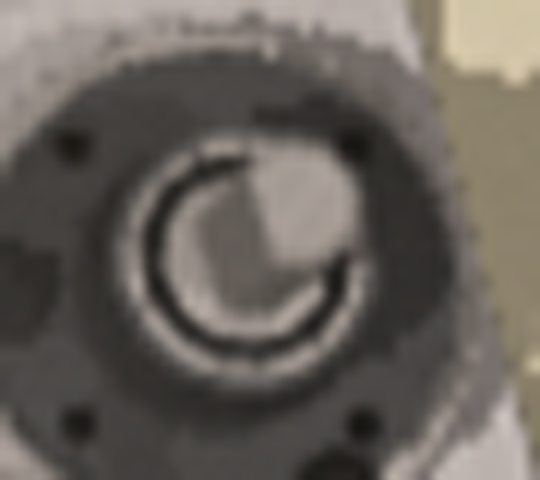

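```bash
python3 -c "
from h import *
o=np.array([395,215.])
a=plane('top',o+np.array([252,163])/12,117);b=plane('top',o+np.array([275,258])/12,117)
print(a,b,np.degrees(np.arctan2(*(a-b)[[1,0]]))+90, np.linalg.norm(a-b))
"
python3 -m jog '[[[-0.002,0.051,0.001],0],[[0,0.051,0.001],0],[[0,0.051,0.001],0],[[0,0.051,0],0],[[0,0,0],0]]' 0.45 20; python3 -c "
from h import *
rep([n2w((0,0,170)),n2w((0,0,86))])"
```

```text
[ 587.44362718 -255.08942545  117.        ] [ 572.62103746 -257.9381597   117.        ] 100.8789523132421 15.09385479667527
time_s: 13.85
tcp_pos: [591.3, -261.9, 177.8]
orientation: [0.555, 0.449, 0.552, -0.43]
ft_force: [-0.8, -0.2, -0.7]
grip_width: 0.45
t 13.85 tcp [ 591.3 -261.9  177.8] nest [  8.    0.5 177.8] zyaw -76.9 relnest 271.1 F [-0.8 -0.2 -0.7] M [-0.08  0.21  0.02] w 42.27 q [-0.4   0.64  1.1   1.75 -0.66  1.15 -0.44]
  tool delta mm [ 7.6 -8.2  0.4]
  tool delta mm [84.  -2.   1.1]
```

```bash
python3 -m jog '[[[0.003,-0.009,0],-1],[[0,0,0],0]]';python3 -m jog '[[[0.029,-0.001,0],0],[[0.03,-0.001,0],0],[[0.028,-0.001,0],0]]'; python3 -c "
from h import *
rep([n2w((-1,0,86))],-77.94)"
```

```text
time_s: 14.1
tcp_pos: [580.3, -264.7, 173.5]
orientation: [0.559, 0.444, 0.556, -0.426]
ft_force: [0.2, 0.2, 0.5]
grip_width: 0.449
time_s: 14.48
tcp_pos: [577.9, -265.2, 86.9]
orientation: [0.559, 0.446, 0.554, -0.425]
ft_force: [0.2, 0.0, 0.2]
grip_width: 0.454
t 14.47 tcp [ 577.9 -265.2   86.9] nest [-5.7 -0.1 86.9] zyaw -76.1 relnest 271.9 F [0.2 0.  0.2] M [ 0.04  0.15 -0.01] w 42.7 q [-0.34  0.71  0.99  1.85 -0.75  0.99 -0.34]
  tool delta mm [1.  4.7 0.1]
  roll 1.8850963131193907
```

```bash
python3 -m jog '[[[0,0.005,0],1.9],[[0,0,0],0],[[0,0,0],0],[[0,0,0],0],[[0,0,0],0],[[0,0,0],0],[[0,0,0],0]]' 0 15; python3 -c "
from h import *
rep([n2w((-1,0,86))],-77.94)
b=viewer.read_camera('scene')
cv2.imwrite('pics/a9.png',cv2.resize(b[200:350,310:460],(600,600)))"
```

```text
time_s: 15.35
tcp_pos: [581.4, -264.7, 88.4]
orientation: [0.551, 0.456, 0.546, -0.436]
ft_force: [0.2, -1.0, -8.6]
grip_width: 0.172
t 15.35 tcp [ 581.4 -264.7   88.4] nest [-2.2 -0.3 88.4] zyaw -78.2 relnest 269.7 F [ 0.2 -1.  -8.6] M [-0.65  0.07  0.05] w 16.16 q [-0.34  0.72  1.    1.84 -0.76  1.   -0.38]
  tool delta mm [ 2.4  1.2 -0.2]
  roll -0.2663566549309735
```

View pics/a9.png

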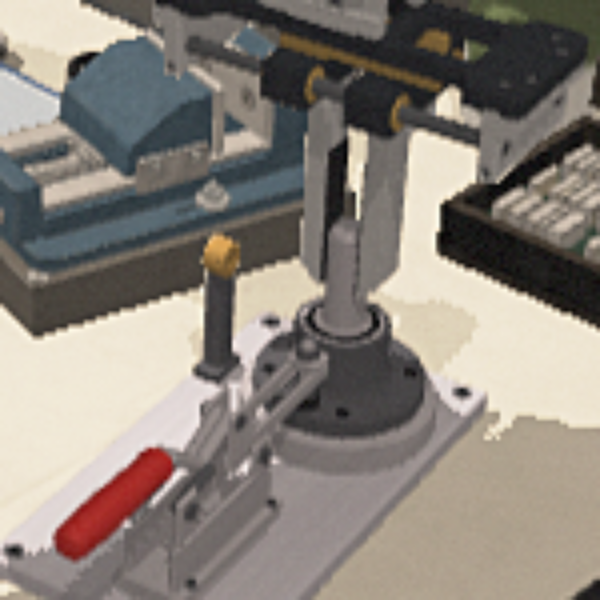

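```bash
python3 -m jog '[[[0,0,0],0],[[0,0,0],0],[[0,0,0],0]]' 0 30; python3 -c "
from h import *
rep([])
def ray0(c,uv,yn=0.):
    K,R,t=cam(c); d=R.T@np.linalg.inv(K)@np.array([uv[0],uv[1],1.]); o=-R.T@t
    a=w2n(o); b=w2n(o+d); k=(yn-a[1])/(b[1]-a[1]); return a+(b-a)*k
for u,v in [(307,338),(307,360),(325,355),(290,345)]: print(ray0('scene',(310+u/4,200+v/4)))
for c in ('scene','top'):
  viewer.read_camera(c)
  for d in nets.place_of(c,'clamp_pad')[:2]: print(c,d['confidence'],w2n(toworld(c,d['centre'])).round(1))
"
```

```text
time_s: 15.78
tcp_pos: [581.5, -264.8, 88.3]
orientation: [0.551, 0.456, 0.546, -0.436]
ft_force: [0.9, -1.4, -9.2]
grip_width: 0.175
t 15.78 tcp [ 581.5 -264.8   88.3] nest [-2.1 -0.4 88.3] zyaw -78.2 relnest 269.7 F [ 0.9 -1.4 -9.2] M [-0.77  0.08  0.02] w 16.49 q [-0.34  0.72  1.    1.84 -0.76  1.   -0.38]
[-30.49810245   0.          72.56183969]
[-29.19249241   0.          59.88329919]
[-12.04395476   0.          52.98195135]
[-46.01224917   0.          77.411407  ]
scene 0.4 [-28.1   2.9  38.5]
```

```bash
python3 -m jog '[[[0,0,0],0],[[0,0,0],0],[[-0.003,0.001,-0.001],-9.5],[[0,0,0],-10],[[0,0,0],-10],[[0,0,0],-10],[[0,0,0],-10],[[0,0,0],-10],[[0,0,0],-10],[[0,0,0],-10]]' 0.45 15; python3 -c "
from h import *
rep([n2w((-1.5,1.5,90))],12.06)
"
```

```text
time_s: 17.23
tcp_pos: [584.9, -264.1, 95.5]
orientation: [0.717, -0.018, 0.696, 0.029]
ft_force: [-0.2, -0.1, -0.7]
grip_width: 0.447
t 17.23 tcp [ 584.9 -264.1   95.5] nest [ 1.3 -0.4 95.5] zyaw 3.8 relnest 351.7 F [-0.2 -0.1 -0.7] M [-0.05  0.09  0.12] w 42.04 q [-0.14  0.56  0.65  1.82 -0.46  0.89  0.8 ]
  tool delta mm [ 5.4  1.4 -3.2]
  roll -8.264608921582692
```

```bash
python3 -m jog '[[[0.004,0.0015,-0.003],-8.3],[[0,0,0],0],[[0,0,0],0],[[0,0,0],0],[[0,0,0],0],[[0,0,0],0],[[0,0,0],0]]' 0 10; python3 -c "
from h import *
rep([n2w((-1.5,1.5,90))],12.06); s,p,R=st(); print('toolx',R[:,0].round(4))
"
```

```text
time_s: 18.1
tcp_pos: [582.6, -263.4, 92.7]
orientation: [0.715, -0.068, 0.692, 0.078]
ft_force: [-0.5, -0.9, 0.1]
grip_width: 0.212
t 18.1 tcp [ 582.6 -263.4   92.7] nest [-0.7  0.8 92.7] zyaw 11.9 relnest 359.9 F [-0.5 -0.9  0.1] M [-0.11  0.24  0.06] w 19.94 q [-0.11  0.55  0.62  1.83 -0.44  0.88  0.92]
  tool delta mm [ 2.7  0.7 -0.9]
  roll -0.1493166555968628
toolx [ 0.0309  0.0174 -0.9994]
```

```bash
python3 -m jog '[[[0,0,0],0],[[0,0,0],0],[[0,0,0],0],[[0,0,0],0]]' 0 30; python3 -c "
from h import *
rep([n2w((-1.5,1.5,90))],12.06); s,p,R=st(); print('toolx',R[:,0].round(4), w2n(p-R[:,0]*15))
"
```

```text
time_s: 18.6
tcp_pos: [582.5, -263.4, 92.8]
orientation: [0.715, -0.068, 0.692, 0.078]
ft_force: [-1.3, -0.6, 0.8]
grip_width: 0.205
t 18.6 tcp [ 582.5 -263.4   92.8] nest [-0.9  0.8 92.8] zyaw 11.9 relnest 359.8 F [-1.3 -0.6  0.8] M [-0.19  0.46  0.07] w 19.27 q [-0.11  0.55  0.62  1.83 -0.44  0.88  0.92]
  tool delta mm [ 2.8  0.7 -0.7]
  roll -0.1746695332624597
toolx [ 0.0306  0.0174 -0.9994] [ -1.39545501   0.60242157 107.76232557]
```

```bash
python3 -c "
from h import *
w,x,y,z=0.551,0.456,0.546,-0.436
R=Rn.from_quat([x,y,z,w]).as_matrix(); p=np.array([581.5,-264.8,88.3]); print(R[:,0], w2n(p-R[:,0]*15))
"
python3 -m jog '[[[0,0,0],0],[[0,0,0],0],[[0,0,0],0],[[-0.04,0,0],0],[[-0.04,0,0],0],[[-0.02,0,0],0]]' 0.6 20; python3 -c "
from h import *
rep([(456,94,190)],-50); s,p,R=st(); print('toolx',R[:,0].round(4), w2n(p-R[:,0]*15))
"
```

```text
[ 0.02333086  0.01748439 -0.99957489] [ -2.52004307  -0.54782934 103.2936234 ]
time_s: 19.35
tcp_pos: [578.8, -264.7, 193.6]
orientation: [0.714, -0.068, 0.693, 0.079]
ft_force: [0.4, 0.0, -0.4]
grip_width: 0.597
t 19.35 tcp [ 578.8 -264.7  193.6] nest [ -4.8   0.3 193.6] zyaw 11.9 relnest 359.8 F [ 0.4  0.  -0.4] M [-0.1   0.07  0.01] w 56.08 q [-0.17  0.43  0.69  1.75 -0.35  1.06  0.85]
  tool delta mm [  6.7 376.2 -46.4]
  roll 61.882754715387534
toolx [ 0.0279  0.0181 -0.9994] [-5.24703590e+00  1.69492617e-01  2.08623533e+02]
```

```bash
python3 -m jog '[[[0.001,0.048,-0.006],8],[[0.001,0.048,0.001],8],[[0.001,0.047,0.009],8],[[0.001,0.046,0.016],8],[[0.001,0.043,0.022],8],[[0.001,0.039,0.028],8],[[0.001,0.035,0.033],8],[[0.001,0.03,0.037],6],[[0,0,0],0]]' 0.6 20; python3 -c "
from h import *
rep([(456,94,190)],-50); s,p,R=st(); print('toolx',R[:,0].round(4))
a=viewer.read_camera('top')
for n in ('collar','grub_screw'):
    for d in nets.place_of('top',n)[:2]: print(n,d['confidence'],toworld('top',d['centre']).round(1))
b=viewer.read_camera('scene')
for n in ('collar','grub_screw'):
    for d in nets.place_of('scene',n)[:2]: print(n,d['confidence'],toworld('scene',d['centre']).round(1))
"
```

```text
time_s: 20.48
tcp_pos: [777.0, -19.3, 192.7]
orientation: [0.639, 0.321, 0.631, -0.3]
ft_force: [-12.2, -1.6, 8.2]
grip_width: 0.595
t 20.48 tcp [777.  -19.3 192.7] nest [240.3 198.9 192.7] zyaw -52.1 relnest 295.9 F [-12.2  -1.6   8.2] M [-0.7   2.73 -0.25] w 55.88 q [-0.54  0.74  0.85  1.4  -0.59  1.24 -0.54]
  tool delta mm [  -2.4 -183.5 -286.7]
  roll -2.06524817561899
toolx [ 0.0233  0.0213 -0.9995]
collar 0.55 [458.6  96.7  -1.1]
grub_screw 0.77 [457.8 113.5  11.4]
grub_screw 0.25 [ 570.  -195.5   74.5]
collar 0.73 [457.1  94.8  -1.9]
collar 0.38 [ 553.5 -265.6   41.1]
grub_screw 0.71 [458.  113.6   9.8]
```

```bash
python3 -c "
from h import *
a=viewer.read_camera('top');b=viewer.read_camera('scene')
cv2.imwrite('pics/b1.png',a);cv2.imwrite('pics/b2.png',b); rep()"
```

```text
t 20.88 tcp [776.5 -18.8 194.1] nest [239.9 199.4 194.1] zyaw -52.0 relnest 296.0 F [-4.3 -0.4  0.4] M [-0.21  1.23 -0.09] w 56.35 q [-0.54  0.73  0.85  1.41 -0.59  1.23 -0.54]
```

View pics/b1.png

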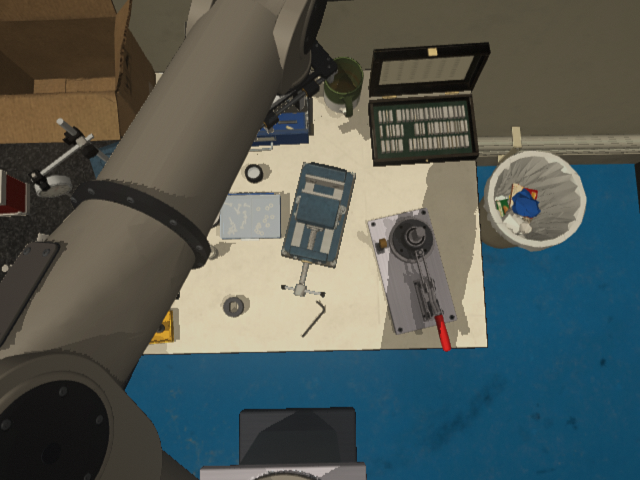

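View pics/b2.png

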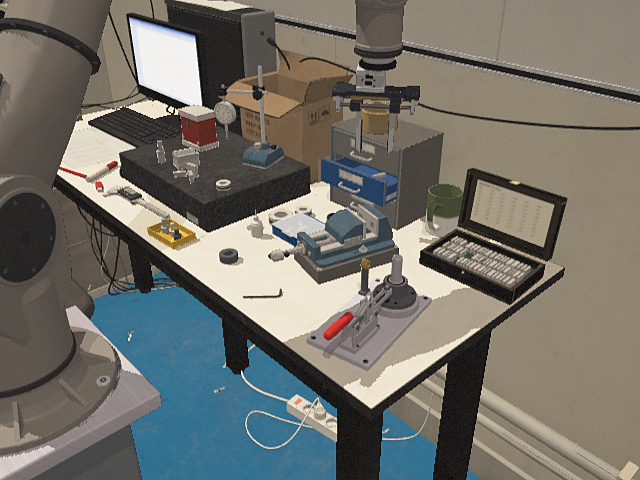

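```bash
python3 -m jog '[[[0,-0.0305,-0.048],0],[[0,-0.0305,-0.048],0],[[0,-0.0305,-0.048],0],[[0,-0.0305,-0.048],0],[[0,-0.0305,-0.048],0],[[0,-0.0305,-0.048],0],[[0,0,0],0]]' 0.6 20; python3 -c "
from h import *
rep([(456,94,190)],-50); s,p,R=st(); print('toolx',R[:,0].round(4))
b=viewer.read_camera('scene')
for n in ('collar','grub_screw'):
    for d in nets.place_of('scene',n)[:2]: print(n,d['confidence'],toworld('scene',d['centre']).round(1))
a=cv2.imread('pics/b1.png')[285:330,210:260]; cv2.imwrite('pics/c1.png',cv2.resize(a,None,fx=12,fy=12,interpolation=cv2.INTER_CUBIC))
cv2.imwrite('pics/c2.png',b)
"
```

```text
time_s: 21.75
tcp_pos: [472.0, 92.8, 188.6]
orientation: [0.643, 0.321, 0.629, -0.295]
ft_force: [0.0, 0.0, 0.6]
grip_width: 0.601
t 21.75 tcp [472.   92.8 188.6] nest [-34.5 372.2 188.6] zyaw -51.7 relnest 296.2 F [0.  0.  0.6] M [-0.07  0.13  0.  ] w 56.51 q [-1.35  0.18  1.17  2.12 -0.23  0.93 -0.96]
  tool delta mm [ -1.9 -11.7 -10.9]
  roll -1.7291096382087972
toolx [ 0.0348  0.0241 -0.9991]
collar 0.73 [ 400.6 -304.2   83. ]
collar 0.68 [456.   91.4  -1.1]
grub_screw 0.59 [458.1 115.4   8. ]
grub_screw 0.33 [ 582.8 -260.9   17.6]
```

View pics/c1.png

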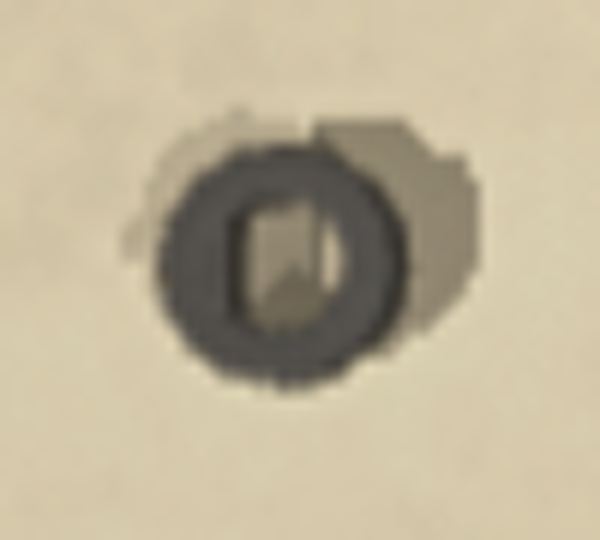

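View pics/c2.png

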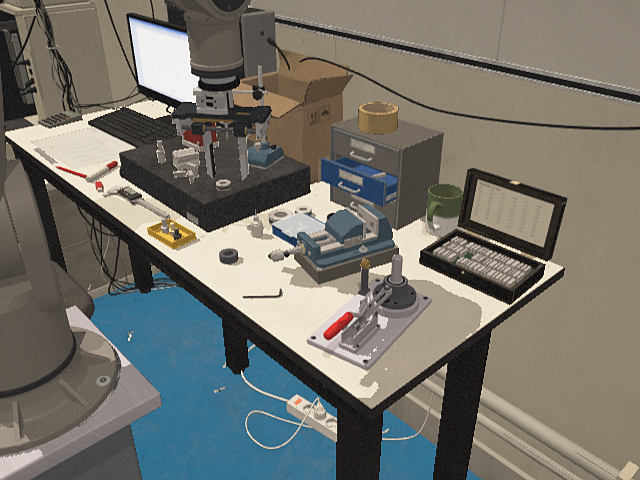

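```bash
python3 -c "
from h import *
o=np.array([210,285.])
a=plane('top',o+np.array([238,212])/12,18);b=plane('top',o+np.array([230,318])/12,18)
print(a,b,np.degrees(np.arctan2(*(a-b)[[1,0]]))+90, np.linalg.norm(a-b))
for u,v in [(160,262),(398,262),(280,145),(280,380),(280,262)]: print(plane('top',o+np.array([u,v])/12,18))
im=cv2.imread('pics/b1.png')
# expected overlay of model with yaw candidates
a=im[285:330,210:260]; A=cv2.resize(a,None,fx=12,fy=12,interpolation=cv2.INTER_CUBIC); outs=[]
for yaw in (80,86,92):
  B=A.copy(); y=np.radians(yaw); ey=np.array([np.cos(y),np.sin(y),0]); ex=np.array([np.sin(y),-np.cos(y),0])
  C=np.array([456.3,94.3,0])
  def d(pts,col):
    q=np.array([(proj('top',p)-o)*12+5.5 for p in pts]); cv2.polylines(B,[q.astype(int)],False,col,1)
  t=np.linspace(0,2*np.pi,90)
  for h,col in ((18,(0,255,0)),(0,(255,0,0))): d([C+20*np.cos(k)*ex+20*np.sin(k)*ey+[0,0,h] for k in t],col)
  a0=np.arcsin(7.4/10.7)
  t=np.linspace(np.pi-a0,2*np.pi+a0,60)
  for h,col in ((18,(0,0,255)),(0,(0,255,255))): d([C+10.7*np.cos(k)*ex+10.7*np.sin(k)*ey+[0,0,h] for k in np.r_[t,t[:1]]],col)
  outs.append(B[100:430,120:480])
cv2.imwrite('pics/c3.png',cv2.resize(np.hstack(outs),(800,244)))
"
```

```text
[464.42161744 101.36902012  18.        ] [447.16651896 102.56629857  18.        ] 86.03078312573851 17.296586349545343
[456.51835599 114.06792705  18.        ]
[455.72779953  75.15315089  18.        ]
[475.2500415   94.55270409  18.        ]
[436.93029496  94.34838683  18.        ]
[456.11983069  94.45070362  18.        ]
```

View pics/c3.png

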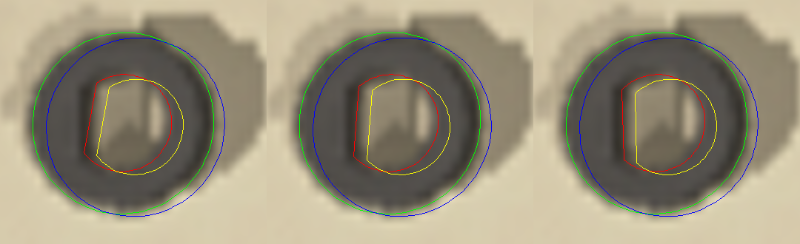

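```bash
python3 -m jog '[[[0,-0.012,-0.011],-3.7],[[0,0,0],0]]' 0.7 20; python3 -c "
from h import *
rep([(456.2,94.4,45),(456.2,94.4,5)],-48); s,p,R=st(); print('toolx',R[:,0].round(4))"
```

```text
time_s: 22.15
tcp_pos: [461.0, 89.2, 189.2]
orientation: [0.654, 0.302, 0.635, -0.279]
ft_force: [0.6, 0.3, 0.1]
grip_width: 0.701
t 22.15 tcp [461.   89.2 189.2] nest [-46.  371.  189.2] zyaw -48.5 relnest 299.4 F [0.6 0.3 0.1] M [-0.07  0.22  0.01] w 65.94 q [-1.4   0.12  1.19  2.14 -0.16  0.92 -0.97]
  tool delta mm [144.   -6.2  -8.8]
  tool delta mm [40.  -1.7 -0.5]
  roll -0.5294372311573738
toolx [ 0.0394  0.019  -0.999 ]
```

```bash
python3 -m jog '[[[0.036,-0.002,-0.003],0],[[0.036,-0.002,-0.002],0],[[0.036,-0.001,-0.002],0],[[0.035,-0.001,-0.002],0],[[0,0,0],0]]' 0.7 20; python3 -c "
from h import *
rep([(456.2,94.4,5)],-48); s,p,R=st(); print('toolx',R[:,0].round(4))"
```

```text
time_s: 22.78
tcp_pos: [464.6, 90.9, 40.9]
orientation: [0.654, 0.307, 0.631, -0.283]
ft_force: [0.1, 0.7, 1.2]
grip_width: 0.696
t 22.77 tcp [464.6  90.9  40.9] nest [-42.1 371.9  40.9] zyaw -49.3 relnest 298.6 F [0.1 0.7 1.2] M [-0.03  0.15  0.02] w 65.41 q [-1.02  0.44  0.85  2.26 -0.6   0.62 -0.59]
  tool delta mm [35.6 -5.7 -8.7]
  roll -1.336525771715742
toolx [ 0.0436  0.0163 -0.9989]
```

```bash
python3 -m jog '[[[0,-0.006,-0.009],-1.3],[[0.018,-0.001,0],0],[[0.016,-0.001,0],0],[[0,0,0],0]]' 0.7 20; python3 -c "
from h import *
rep([(456.2,94.4,5)],-48); s,p,R=st(); print('toolx',R[:,0].round(4))"
```

```text
time_s: 23.28
tcp_pos: [456.8, 93.4, 10.0]
orientation: [0.659, 0.301, 0.633, -0.274]
ft_force: [0.2, -0.5, 0.2]
grip_width: 0.701
t 23.27 tcp [456.8  93.4  10. ] nest [-49.2 376.   10. ] zyaw -48.0 relnest 299.9 F [ 0.2 -0.5  0.2] M [-0.13  0.13  0.03] w 65.91 q [-0.96  0.48  0.76  2.29 -0.68  0.54 -0.51]
  tool delta mm [ 5.  -0.  -1.3]
  roll -0.014374965623574099
toolx [ 0.0491  0.0187 -0.9986]
```

```bash
python3 -m jog '[[[0.005,0,-0.0013],0],[[0,0,0],0],[[0,0,0],0],[[0,0,0],0],[[0,0,0],0],[[0,0,0],0],[[0,0,0],0]]' 0.3 30; python3 -c "
from h import *
rep([(456.2,94.4,5)],-48); s,p,R=st(); print('toolx',R[:,0].round(4))
a=viewer.read_camera('scene'); cv2.imwrite('pics/d1.png',cv2.resize(a[170:290,170:290],(600,600)))"
```

```text
time_s: 24.15
tcp_pos: [457.2, 95.6, 7.3]
orientation: [0.66, 0.301, 0.632, -0.273]
ft_force: [-0.5, 0.4, -2.1]
grip_width: 0.419
t 24.15 tcp [457.2  95.6   7.3] nest [-48.4 378.    7.3] zyaw -47.9 relnest 300.0 F [-0.5  0.4 -2.1] M [-0.1   0.23 -0.03] w 39.39 q [-0.95  0.48  0.75  2.29 -0.69  0.53 -0.51]
  tool delta mm [ 2.2 -1.7  0.1]
  roll 0.058774156013100765
toolx [ 0.0519  0.0208 -0.9984]
```

View pics/d1.png

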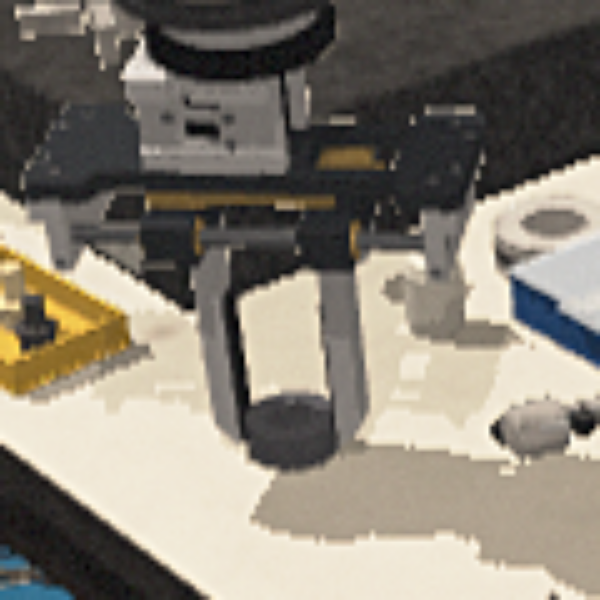

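```bash
python3 -m jog '[[[0,0,0],0],[[0,0,0],0],[[-0.01,0,0],0],[[-0.04,0,0],0],[[-0.045,0,0],0],[[-0.045,0,0],0],[[-0.045,0,0],0],[[0,0,0],0]]' 0.3 50; python3 -c "
from h import *
rep([(582,-263,190)],-48); s,p,R=st(); print('toolx',R[:,0].round(4))
a=viewer.read_camera('scene'); cv2.imwrite('pics/d2.png',cv2.resize(a[120:240,170:290],(600,600)))
a=viewer.read_camera('top'); cv2.imwrite('pics/d3.png',a)"
```

```text
time_s: 25.2
tcp_pos: [446.7, 93.0, 186.3]
orientation: [0.659, 0.301, 0.633, -0.272]
ft_force: [-0.8, 1.0, -1.9]
grip_width: 0.407
t 25.2 tcp [446.7  93.  186.3] nest [-59.2 377.7 186.3] zyaw -47.9 relnest 300.1 F [-0.8  1.  -1.9] M [-0.09  0.16  0.02] w 38.23 q [-1.55  0.06  1.29  2.18 -0.08  0.89 -1.05]
  tool delta mm [  -5.2 -138.3  354.8]
  roll 0.12213851908677498
toolx [ 0.0494  0.0228 -0.9985]
```

View pics/d2.png

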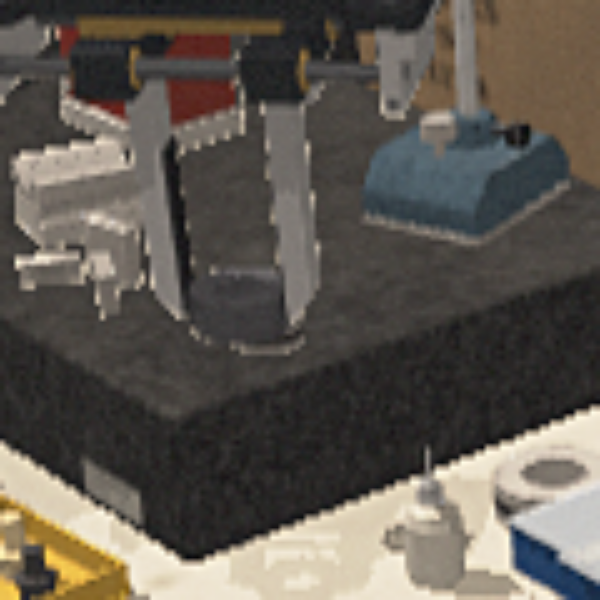

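View pics/d3.png

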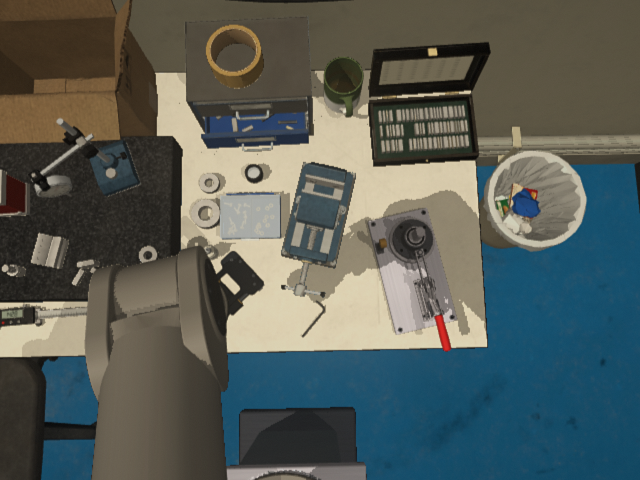

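```bash
python3 -m jog '[[[-0.001,-0.018,0.044],0],[[-0.001,-0.018,0.044],0],[[-0.001,-0.018,0.044],0],[[-0.001,-0.018,0.044],0],[[-0.001,-0.018,0.044],0],[[-0.001,-0.018,0.044],0],[[-0.001,-0.016,0.044],0],[[0,-0.014,0.04],0],[[0,0,0],0]]' 0.3 50; python3 -c "
from h import *
rep([n2w((-1.2,1.2,190))],-33); s,p,R=st(); print('toolx',R[:,0].round(4))"
```

```text
time_s: 26.42
tcp_pos: [567.9, -269.7, 170.5]
orientation: [0.649, 0.298, 0.64, -0.283]
ft_force: [-1.0, 1.1, -1.3]
grip_width: 0.413
t 26.43 tcp [ 567.9 -269.7  170.5] nest [-16.4  -2.3 170.5] zyaw -48.6 relnest 299.4 F [-1.   1.1 -1.3] M [-0.07  0.11  0.02] w 38.8 q [-0.33  0.54  0.95  1.8  -0.53  1.06 -0.02]
  tool delta mm [-19.1  15.5   4.5]
  roll -15.555697836078224
toolx [ 0.0197  0.0153 -0.9997]
```

```bash
python3 -m jog '[[[0.002,0.015,0.0045],-8],[[0.002,0,0],-7.5],[[0,0,0],0],[[0,0,0],0]]' 0.3 50; python3 -c "
from h import *
rep([n2w((-1.2,1.2,140))],-33); s,p,R=st(); print('toolx',R[:,0].round(4))
for c in ('scene','top'):
  a=viewer.read_camera(c)
  for n in ('collar','grub_screw','shaft_mid'):
    for d in nets.place_of(c,n)[:2]: print(c,n,round(d['confidence'],2),w2n(toworld(c,d['centre'])).round(1))
  if c=='scene':cv2.imwrite('pics/e1.png',cv2.resize(a[180:330,320:470],(600,600)))
  else: cv2.imwrite('pics/e2.png',a)"
```

```text
time_s: 26.92
tcp_pos: [577.4, -264.8, 157.5]
orientation: [0.678, 0.21, 0.677, -0.195]
ft_force: [0.3, 0.3, -1.1]
grip_width: 0.412
t 26.93 tcp [ 577.4 -264.8  157.5] nest [ -6.1   0.4 157.5] zyaw -33.3 relnest 314.7 F [ 0.3  0.3 -1.1] M [-0.08  0.11  0.01] w 38.75 q [-0.28  0.54  0.87  1.78 -0.5   1.05  0.2 ]
  tool delta mm [17.5  3.7  3. ]
  roll -0.27579635514064194
toolx [ 0.0072  0.0194 -0.9998]
scene collar 0.68 [ -8.   -3.8 151.4]
scene grub_screw 0.83 [ -5.7  21.8 157.9]
scene shaft_mid 0.85 [-0.6 -1.2 97. ]
```

View pics/e1.png

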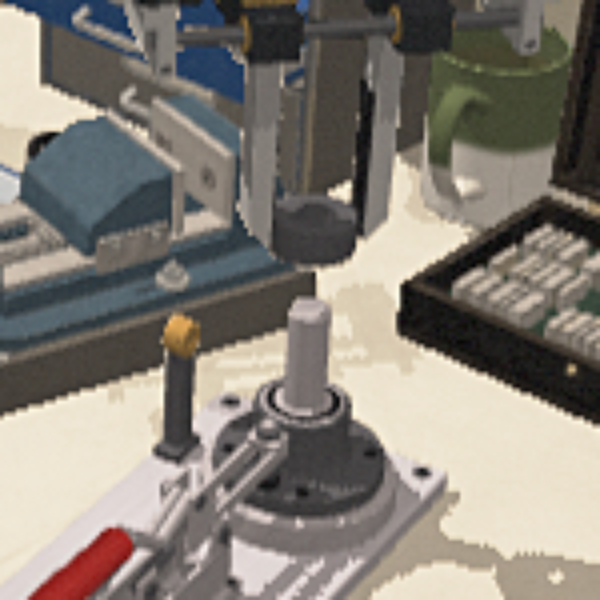

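View pics/e2.png

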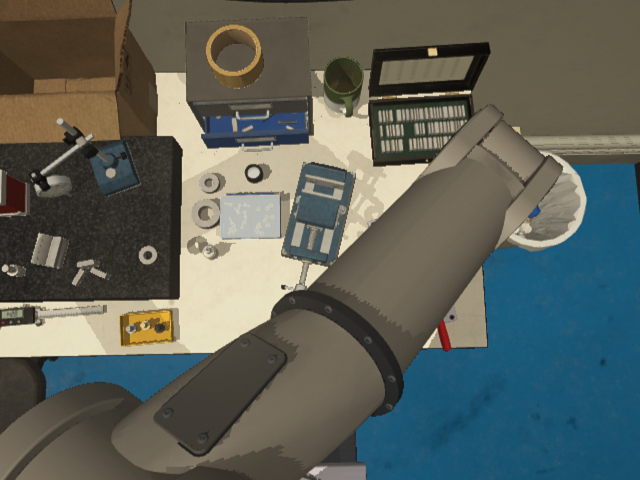

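```bash
python3 -m jog '[[[0.015,0.006,0.003],0],[[0.013,0,0],0],[[0,0,0],0]]' 0.3 50; python3 -c "
from h import *
rep([n2w((0.1,2.5,126))],-33); s,p,R=st(); print('toolx',R[:,0].round(4))
w,x,y,z=0.66,0.301,0.632,-0.273
Rp=Rn.from_quat([x,y,z,w]).as_matrix(); print('collar z',R@Rp.T@[0,0,1])
"
```

```text
time_s: 27.7
tcp_pos: [584.8, -259.8, 128.4]
orientation: [0.679, 0.208, 0.677, -0.194]
ft_force: [0.0, -0.5, -1.2]
grip_width: 0.412
t 27.7 tcp [ 584.8 -259.8  128.4] nest [  2.2   3.8 128.4] zyaw -33.0 relnest 314.9 F [ 0.  -0.5 -1.2] M [-0.12  0.13 -0.  ] w 38.72 q [-0.26  0.58  0.84  1.79 -0.53  1.    0.21]
  tool delta mm [ 2.4 -2.5 -0.5]
  roll -0.04815128784997569
toolx [ 0.0088  0.0191 -0.9998]
collar z [0.03658399 0.01377139 0.99923569]
```

```bash
python3 -m jog '[[[0.003,-0.0025,-0.0005],0],[[0.004,0,0],0],[[0.003,0,0],0],[[0.002,0,0],0],[[0,0,0],0]]' 0.3 50; python3 -c "
from h import *
rep([n2w((0.1,2.5,126))],-33)
a=viewer.read_camera('scene');cv2.imwrite('pics/e3.png',cv2.resize(a[230:330,345:445],(600,600)))
"
```

```text
time_s: 28.32
tcp_pos: [583.0, -262.1, 115.9]
orientation: [0.679, 0.209, 0.677, -0.194]
ft_force: [0.2, 1.3, -0.6]
grip_width: 0.412
t 28.32 tcp [ 583.  -262.1  115.9] nest [-1.000e-01  2.000e+00  1.159e+02] zyaw -33.1 relnest 314.9 F [ 0.2  1.3 -0.6] M [-0.07  0.13 -0.05] w 38.71 q [-0.25  0.59  0.83  1.8  -0.54  0.98  0.23]
  tool delta mm [-10.1   0.7  -0.2]
  roll -0.08646778050254511
```

View pics/e3.png

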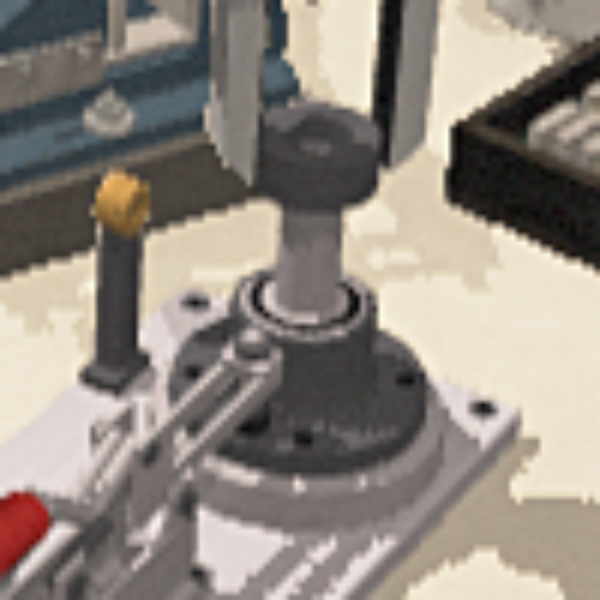

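```bash
python3 -m jog '[[[0.005,0,0],0],[[0.005,0,0],0],[[0,0,0],0]]' 0.3 50; python3 -c "
from h import *
rep([n2w((0,2,105))],-33)
"
```

```text
time_s: 28.75
tcp_pos: [583.2, -261.8, 105.3]
orientation: [0.679, 0.209, 0.677, -0.194]
ft_force: [-0.4, -0.4, -1.2]
grip_width: 0.41
t 28.75 tcp [ 583.2 -261.8  105.3] nest [  0.2   2.2 105.3] zyaw -33.1 relnest 314.9 F [-0.4 -0.4 -1.2] M [-0.1   0.06 -0.  ] w 38.57 q [-0.25  0.61  0.82  1.81 -0.56  0.96  0.23]
  tool delta mm [ 0.3 -0.3  0.1]
  roll -0.07375997800721734
```

```bash
python3 -m jog '[[[0.006,0,0],0],[[0.006,0,0],0],[[0.006,0,0],0],[[0.004,0,0],0],[[0,0,0],0]]' 0.3 50; python3 -c "
from h import *
rep([n2w((0,2,75))],-33)
"
```

```text
time_s: 29.38
tcp_pos: [583.1, -261.6, 81.5]
orientation: [0.679, 0.209, 0.677, -0.194]
ft_force: [-0.7, -0.2, -1.0]
grip_width: 0.409
t 29.38 tcp [ 583.1 -261.6   81.5] nest [ 0.1  2.4 81.5] zyaw -33.1 relnest 314.8 F [-0.7 -0.2 -1. ] M [-0.13  0.17  0.04] w 38.48 q [-0.23  0.63  0.79  1.83 -0.58  0.93  0.25]
  tool delta mm [ 6.5 -0.5  0.3]
  roll -0.0915251557825627
```

```bash
python3 -m jog '[[[0.004,0,0],0],[[0.002,0,0],0],[[0,0,0],0]]' 0.3 50; python3 -c "
from h import *
rep([n2w((0,2,75))],-33)
"; python3 -m jog '[[[0.002,0,0],0]]';python3 -m jog '[[[0.002,0,0],0]]'; python3 -c "
from h import *
rep([n2w((0,2,75))],-33)
"
```

```text
time_s: 29.75
tcp_pos: [583.3, -261.6, 75.4]
orientation: [0.679, 0.208, 0.677, -0.194]
ft_force: [-0.0, -0.8, -1.4]
grip_width: 0.409
t 29.75 tcp [ 583.3 -261.6   75.4] nest [ 0.3  2.4 75.4] zyaw -33.1 relnest 314.8 F [-0.  -0.8 -1.4] M [-0.24  0.22 -0.03] w 38.46 q [-0.22  0.64  0.78  1.83 -0.59  0.92  0.26]
  tool delta mm [ 0.3 -0.4  0.1]
  roll -0.09316610001934578
time_s: 29.88
tcp_pos: [583.3, -261.9, 73.8]
orientation: [0.679, 0.208, 0.676, -0.194]
ft_force: [-7.2, 1.8, 24.9]
grip_width: 0.412
time_s: 30.0
tcp_pos: [583.4, -262.1, 73.4]
orientation: [0.679, 0.209, 0.676, -0.194]
ft_force: [-14.7, 9.3, 44.9]
grip_width: 0.409
t 30.0 tcp [ 583.4 -262.1   73.4] nest [ 0.3  1.9 73.4] zyaw -33.1 relnest 314.8 F [-14.7   9.3  44.9] M [2.32 3.63 0.08] w 38.49 q [-0.22  0.64  0.78  1.83 -0.59  0.91  0.26]
  tool delta mm [-1.6 -0.1 -0.3]
  roll -0.11694560466929715
```

```bash
python3 -m jog '[[[0,0,0],0],[[0,0,0],0]]'; python3 -c "
from h import *
rep([n2w((0,2,75))],-33)
a=viewer.read_camera('scene');cv2.imwrite('pics/e4.png',cv2.resize(a[230:330,345:445],(600,600)))
for n in ('collar','grub_screw','shaft_mid','handle_grip','key_post'):
    for d in nets.place_of('scene',n)[:2]: print(n,round(d['confidence'],2),w2n(toworld('scene',d['centre'])).round(1))
"
```

```text
time_s: 30.25
tcp_pos: [583.6, -262.0, 74.5]
orientation: [0.68, 0.209, 0.676, -0.194]
ft_force: [-1.2, -0.2, -2.0]
grip_width: 0.415
t 30.25 tcp [ 583.6 -262.    74.5] nest [ 0.5  1.9 74.5] zyaw -33.1 relnest 314.8 F [-1.2 -0.2 -2. ] M [-0.16  0.32 -0.01] w 39.05 q [-0.22  0.64  0.78  1.83 -0.59  0.91  0.26]
  tool delta mm [-0.5 -0.3 -0.4]
  roll -0.12615582858865082
collar 0.8 [-0.3  1.5 64.1]
grub_screw 0.59 [-1.2 21.3 75.8]
shaft_mid 0.78 [-4.5  1.4 96.7]
handle_grip 0.63 [-188.5    0.    82.6]
key_post 0.69 [-3.5 64.4 75.6]
```

View pics/e4.png

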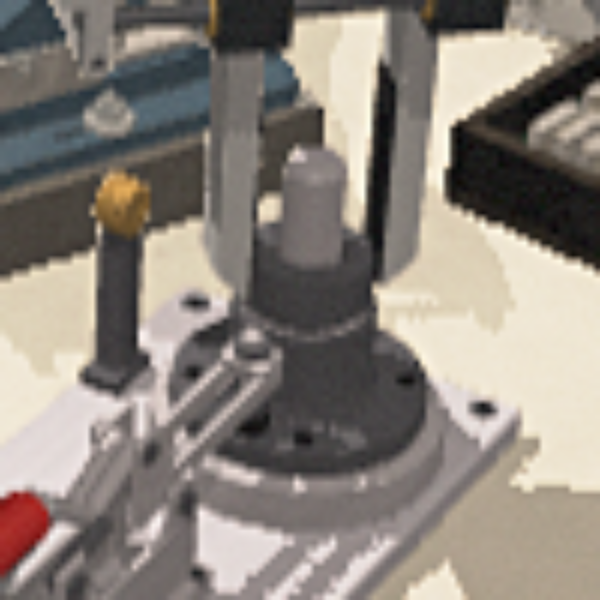

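```bash
python3 -m jog '[[[0,0,0],0],[[0,0,0],0],[[0,0,0],0]]' 0.46 50; python3 -c "
from h import *
rep()
for i in range(2):
  a=viewer.read_camera('scene')
  for n in ('collar','grub_screw','shaft_mid','key_post'):
    for d in nets.place_of('scene',n)[:1]: print(n,round(d['confidence'],2),w2n(toworld('scene',d['centre'])).round(1))
cv2.imwrite('pics/e5.png',cv2.resize(a[230:330,345:445],(600,600)))
"; python3 -m jog '[[[0,0,0],0],[[0,0,0],0],[[0,0,0],0],[[0,0,0],0]]' 0.3 50;  python3 -c "
from h import *
rep()"
```

```text
time_s: 30.92
tcp_pos: [583.7, -261.9, 74.0]
orientation: [0.679, 0.209, 0.676, -0.194]
ft_force: [-0.4, -0.8, 0.1]
grip_width: 0.461
t 30.93 tcp [ 583.7 -261.9   74. ] nest [ 0.6  2.  74. ] zyaw -33.1 relnest 314.8 F [-0.4 -0.8  0.1] M [-0.08  0.12  0.05] w 43.31 q [-0.22  0.64  0.78  1.83 -0.59  0.91  0.26]
collar 0.78 [-2.9  0.  67.2]
grub_screw 0.51 [-3.4 18.2 71.6]
shaft_mid 0.94 [-1.1  2.4 97.6]
key_post 0.59 [ 0.5 61.7 76.7]
collar 0.76 [-0.1 -0.2 67.3]
grub_screw 0.78 [-2.2 18.3 74.8]
shaft_mid 0.65 [-2.9  2.7 99.9]
key_post 0.67 [ 0.6 64.5 74.8]
time_s: 31.92
tcp_pos: [583.7, -262.0, 74.1]
orientation: [0.679, 0.209, 0.676, -0.194]
ft_force: [0.2, -0.3, 0.1]
grip_width: 0.407
t 31.93 tcp [ 583.7 -262.    74.1] nest [ 0.6  1.9 74.1] zyaw -33.1 relnest 314.8 F [ 0.2 -0.3  0.1] M [-0.03  0.11  0.  ] w 38.27 q [-0.22  0.64  0.78  1.83 -0.59  0.91  0.26]
```

View pics/e5.png

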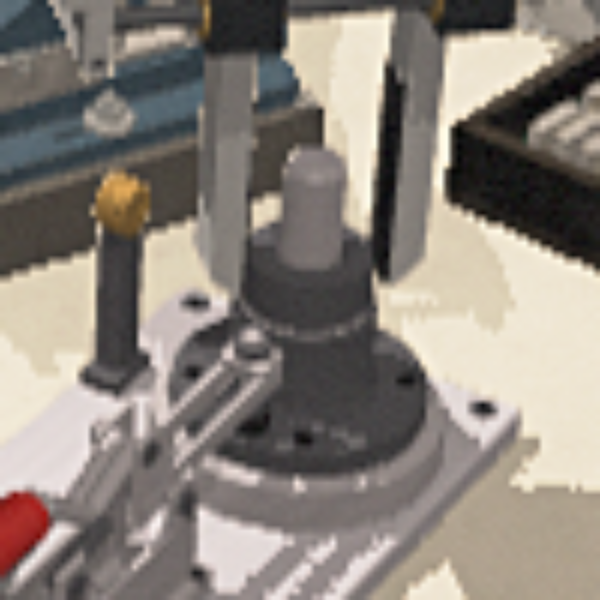

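```bash
python3 -m jog '[[[0.001,0,0],0]]' 0.3 50; python3 -c "
from h import *
rep()
for i in range(8): a=viewer.read_camera('scene')
rep()
cv2.imwrite('pics/f1.png',cv2.resize(a[230:350,310:450],(700,600)))"
```

```text
time_s: 32.05
tcp_pos: [583.8, -262.0, 73.8]
orientation: [0.68, 0.209, 0.676, -0.194]
ft_force: [-7.0, 4.4, 22.1]
grip_width: 0.412
t 32.05 tcp [ 583.8 -262.    73.8] nest [ 0.7  1.9 73.8] zyaw -33.1 relnest 314.8 F [-7.   4.4 22.1] M [1.03 1.65 0.08] w 38.77 q [-0.22  0.64  0.78  1.83 -0.59  0.91  0.26]
t 32.45 tcp [ 583.8 -262.    73.9] nest [ 0.7  1.9 73.9] zyaw -33.1 relnest 314.8 F [-4.9  3.1 14.2] M [0.68 1.12 0.02] w 38.89 q [-0.22  0.64  0.78  1.83 -0.59  0.91  0.26]
```

View pics/f1.png

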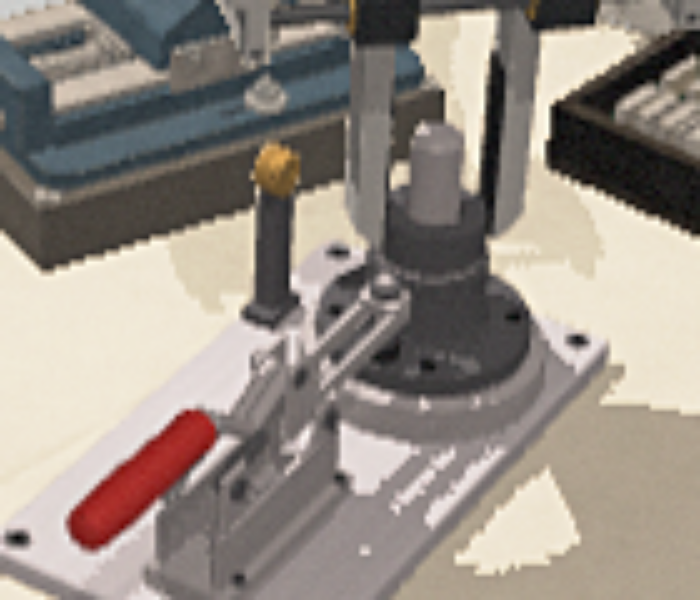

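```bash
python3 -c "
from h import *
for k in range(3):
  for i in range(8): a=viewer.read_camera('scene')
  s,p,R=st(); print(round(s['time_s'],2),p.round(2),s['ft_force'].round(1),s['grip_width']*94)"
```

```text
32.85 [ 583.78 -261.99   73.9 ] [-4.5  2.6 13.5] 38.88629738158742
33.25 [ 583.77 -262.02   73.88] [-4.3  3.6 13.9] 38.49405239174858
33.65 [ 583.77 -262.01   73.91] [-4.6  2.5 14.1] 38.8886426053111
```

```bash
python3 -c "
from rig import job_done, telemetry
print(job_done()); s=telemetry.sense(); print(s['time_s'],s['ft_force'],s['grip_width']*94)"
```

```text
the job is handed in; nothing more can be done
None
the job is handed in; nothing more can be done
```

I locked the clamp, set the shaft's flat towards the key post, slid the collar down onto the bearing, and handed the job in at about 33.7 s. At hand-in the fingers were still gripping the collar and pressing it down. No verdict was given, so what follows rests on my own checks.

- **Clamp:** the handle lies level in the pictures. It came up hard against a stop when pressed, with the grip's top at 86 mm, which is where the locked position puts it. The clamp joint angles and pad force could not be read directly.
- **Shaft:** the fingers closed to about 16.2–16.5 mm on the flat with the jaws along the nest's y axis (0.3° off). The flat's direction seen from above agreed, facing within about 1–2° of the key post.
- **Collar:** it went down the shaft with no resistance and stopped at the bearing height. I opened the fingers once to let it sit level, then gripped it again with the grip set to 50 N. A steady 14 N push held for the last 1.2 s. I gripped it 45° off its x axis rather than along it, to stay clear of the clamp spindle.
- **Grub screw:** I could not see its final direction sharply. My pickup measurement puts it within about 3° of the key post. Three network readings averaged about 3–4° off, with several degrees of noise.
- **A wrong move on the way:** I got the direction of one move wrong and sent the gripper towards the drawer cabinet. The wrist reading reached about 12 N in x and 8 N in z, probably a light touch. I backed straight out, and the hex key, oil bottle and loupe looked undisturbed in the pictures afterwards.

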